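# Kit tools for the milling and the turning job

### The job

Make up the two tool kits from the stock on the bench. The green tray gets the milling kit: the end-mill holder in the bay with the big white disc and the brass collet in the bay with the small disc; the orange tray gets the turning kit: the turning tool in the long bay, the blue insert box in the bay with the white rectangle and the red ring gauge in the bay with the white ring, the tool and the box lying along their outlines. Set everything down flat on the bay floor in its upright position without dropping it, and leave the steel collet, the mug and the paste jar where they are.

Things in the scene. Friction and masses are not known exactly. Their poses are not given: they have to be found in the camera images.
- green_tray: Fixed tray, green rim, black floor, 132 (x) by 74 (y) mm; walls 10 mm and floor 4 mm above the bench. Origin: centre of underside. Bays (x by y, centre in its frame, mm): holder bay 66 by 66 at (-29, 0), white 42 mm disc; collet bay 54 by 54 at (35, 0), white 26 mm disc.
- orange_tray: Fixed tray, orange rim, black floor, 144 (x) by 120 (y) mm; walls 10 mm and floor 4 mm above the bench. Origin: centre of underside. Bays (x by y, centre in its frame, mm): long bay 136 by 46 at (0, -33), white 112 by 20 bar along x; ring bay 62 by 62 at (-37, 25), white 38 mm ring; box bay 70 by 62 at (33, 25), white 46 by 36 rectangle, long side along x.
- mill_holder: Loose dark steel end-mill holder standing upright, round about z: foot flange 42 mm diameter up to 14 mm, body 38 mm diameter from 15 to 36 mm (the place to grip), tapered to 40 mm, then a thin gold-coloured end mill, about 10 mm, up to 66 mm. About 0.33 kg. Origin: centre of its underside.
- brass_collet: Loose brass-coloured collet standing upright, round about z: 26 mm diameter from 6 to 30 mm, 22 mm foot and top, 36 mm high, dark slots on top. About 0.1 kg. Origin: centre of its underside.
- ring_gauge: Loose red ring gauge lying flat: 38 mm outer and 24 mm inner diameter, 20 mm high. About 0.09 kg. Origin: centre of its underside; its axis is z.
- turning_tool: Loose turning tool lying flat: square steel bar 112 (x) by 20 (y) by 20 (z) mm, bright head with a gold insert on top at its +x end. About 0.33 kg. Origin: centre of its underside; its long axis is x. Either end may point either way in the tray.
- insert_box: Loose blue plastic insert box lying flat, 46 (x) by 36 (y) by 22 (z) mm, white top with six small gold inserts. About 0.08 kg. Origin: centre of its underside.
- steel_collet: Spare bright steel collet, same shape and size as the brass one, standing in the stock; stays where it is. Origin: centre of its underside.
- mug: Blue mug, 76 mm diameter, 85 mm high, beyond the stock; stays where it is. Origin: centre of its underside.
- paste_jar: Amber jar with black lid, 64 mm diameter, 75 mm high, beyond the stock; stays where it is. Origin: centre of its underside.
There are look-alikes about, which are no part of the job. What is shaped like the turning_tool but purple or turquoise is not meant.

How it is judged:
By the outcome, as a careful person would: the job done as asked, in the order asked, and still so for the second after the job is handed in, with the robot touching nothing.
It also fails if it takes over 122 s, if anything falls off the work surface, if the arm or the gripper's body presses on something with over 40 N, if the wrist force passes 120 N, or if a joint passes its speed limit or range.

### The arm

A 7-joint arm with a two-finger parallel gripper is mounted at the origin on the work surface. World frame = base frame: x ahead of the robot, y to its left, z up, the work surface at z = 0. Lengths are in m, angles in rad, forces in N, time in s.
With the tool pointing down it reaches from about 0.4 to 0.85 m from the base axis. Payload 10.4 kg.
Tool frame: the origin (TCP) lies between the finger pads; the fingertips stand manip.finger_overhang ahead of it and the grasp point (between the pads) lies 11 mm behind it (manip.finger_overhang is the distance from the TCP to the fingertips, in m); x points along the fingers, z is the direction in which the jaws open and shut, and the axes are right-handed (so a half turn about x gives the same grasp; the last joint's range is limited). The gripper opens to 85 mm and grips with 20 to 120 N. Pads are 22 mm wide; open, the fingers measure 114 mm over their backs; the gripper's body (76 mm by 85 mm) begins 54 mm behind the grasp point. The pads swing forward as they close: fully open they stand 13 mm farther back than shut.
Start: joints at [1.214, 0.332, -0.065, 1.46, 0.022, 1.35, -0.088], TCP at [0.205, -0.591, 0.239] pointing down, gripper open.
Joint ranges: [-2.6, 2.6], [-0.5, 2.12], [-1.47, 1.34], [0.16, 2.42], [-1.27, 4.41], [0.06, 2.06], [-2.6, 2.6]. Speed limits (rad/s): [2.22, 2.22, 2.79, 2.79, 3.14, 3.14, 3.14].

### API

Orientations are given as a unit quaternion [x, y, z, w].
In Python, from workcell import get_obs, camera, workorder, manip gives the robot as it stands. The module is installed in compiled form; this text tells all that it offers.
- The arm moves only by the tool play_rows, never from a script. Its argument "increments" is text: rows parted by semicolons, each of 4 numbers parted by spaces: the shift along the tool's x, y, z in m, then the turn about the tool's x in rad. A call has 1 to 20 rows; each row shifts and turns the pose as measured when the row begins, along the tool's axes as they then stand; what a row does not reach is not made up. A row lasts 1/10 s, in which the tool goes at most 50 mm and 8.59 degrees, less where a joint would pass 70% of its speed; a pose out of reach is approached as far as the arm can. A call is refused whole if a number of a shift passes 0.05 or a number of a turn 0.15, either way. A call with a gripper value outside its range is refused whole. "hand" is the gripper command: -1 is fully open, 1 is shut, values between are in proportion, set as the call begins (left out, the last holds). The fingers move at their own pace and stop on an object; "squeeze" is the grip in N (left out, the last holds). Time passes only in rows, so rows that do not move let the fingers close. It gives the time, the measured TCP pose, the force and the opening at its end, in the units of the state.
- get_obs(): the state, without advancing time (a new reading comes with each control period).
- camera(name): name is "side" or "top"; returns a dict with "img" (480x640x3 uint8, blue, green, red), "fov_y" (degrees; the focal length in pixels is half the picture's height over the tangent of half this angle, whatever the lens; pixels are square), "cx", "cy" (the principal point, pixels), "R" (3x3) and "t" (3): a world point X has camera coordinates R X + t. Camera axes: x right, y down, z forward; pixel columns grow to the right and rows downward; lengths in m; the calibration is good to about 2 mm. A picture is of the moment at which its call begins. There is no depth.
- workorder.hand_in(): hands the job in, once; it reports no verdict.
The state is a dict: "clock": time; "joint_pos": joint angles; "joint_velocities": joint speeds; "tau": joint torques, N m; "position": TCP position; "ee_rot": TCP orientation; "ft_force": force on the tool from outside, world axes, zero at the start; "torque": the same for the moment, N m; "grip_width": opening from 0.0 (shut) to 1.0 (fully open).
Only numpy, scipy, OpenCV 4.12 (cv2) and the standard library are available. Lean on these libraries where they do the work, as an engineer would, in place of code of your own. Each camera call takes 0.05 s, during which the arm holds its last target.

## Working session

There is one attempt and no reset: what is moved stays moved. The work goes in short steps, Python scripts to look and compute and a tool call to move; the robot and the scene stay as the last step left them, time stands still between calls to the robot, and variables do not carry over. Pictures are saved under pics/ and viewed, and the job is handed in when it is done.

Besides the shell and the picture viewer there is one more tool, called after "Request:" as name(argument=value, ...) on one line, values as JSON. play_rows: Moves the arm, as the interface text tells. Its arguments: {"type":"object","properties":{"increments":{"type":"string"},"hand":{"type":"number"},"squeeze":{"type":"number"}},"required":["increments"]}

```bash
mkdir -p pics; python3 - <<'E'
from workcell import get_obs, camera, workorder, manip
import cv2
print(manip.finger_overhang, get_obs())
for n in("top","side"):
    c=camera(n); cv2.imwrite(f"pics/{n}0.png",c["img"]); print(n,c["fov_y"],c["cx"],c["cy"],c["R"],c["t"],[k for k in c])
E
```

```text
0.008 {'clock': 0.0, 'joint_pos': array([ 1.21438314,  0.33289479, -0.06474421,  1.46097515,  0.02160673,
        1.34990921, -0.08849702]), 'joint_velocities': array([ 0.0011346 , -0.00085185,  0.00160518, -0.00010336,  0.00031792,
       -0.00154476, -0.0003477 ]), 'tau': array([ 1.42007415e-03, -6.25447583e+01,  5.04451222e-02, -3.91603053e+01,
        1.64155243e-02,  1.01899111e-02, -4.60145714e-06]), 'position': array([ 0.20467132, -0.59013137,  0.23848558]), 'ee_rot': array([ 0.41025286,  0.57657359, -0.40967843,  0.57569008]), 'ft_force': array([-1.39304018, -0.00961969, -0.23846586]), 'torque': array([ 0.00921632,  0.00896781, -0.02667336]), 'grip_width': 1.0037782087702678}
top 42.18452477018202 317.6928215818426 237.06086210092909 [[-0.00749356 -0.99971261 -0.02277139]
 [-0.98847491  0.01084869 -0.15099559]
 [ 0.15119923  0.02137745 -0.98827213]] [0.05380405 0.55634736 1.15495578] ['img', 'fov_y', 'cx', 'cy', 'R', 't']
side 56.142507859625304 313.7459419752338 237.30329267616582 [[ 0.8772025  -0.48011179 -0.00290665]
 [-0.36834464 -0.66908721 -0.64548008]
 [ 0.3079578   0.56728739 -0.76377157]] [-0.49459659  0.27578637  0.78047546] ['img', 'fov_y', 'cx', 'cy', 'R', 't']
```

View pics/top0.png

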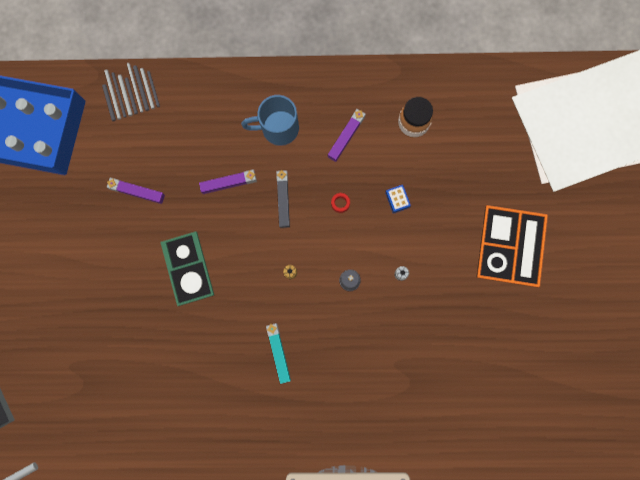

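View pics/side0.png

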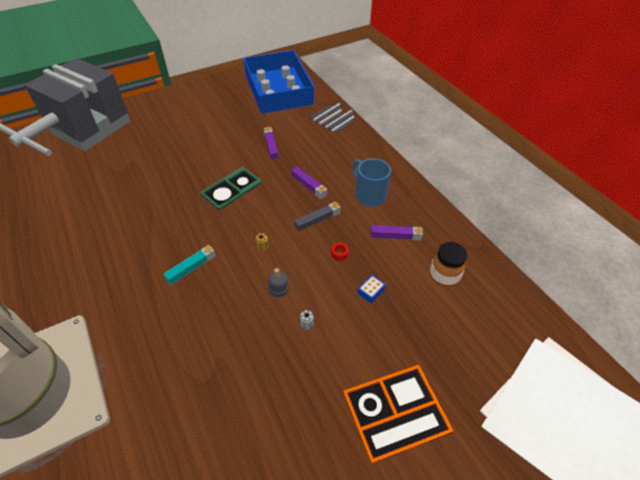

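The top view shows the green tray at about (187,268) and the orange tray at (513,246). The stock is at: tool (283,198), ring (341,202), box (398,198), brass collet (290,271), holder (350,279), steel collet (402,272). The purple and turquoise bars are decoys. Next I'll measure positions.

```bash
cat > h.py <<'E'
import numpy as np, cv2
from workcell import get_obs, camera, workorder, manip
from scipy.spatial.transform import Rotation as Ro
def cam(n,save=None):
    c=camera(n); c["f"]=240/np.tan(np.radians(c["fov_y"]/2)); c["C"]=-c["R"].T@c["t"]
    if save: cv2.imwrite(save,c["img"])
    return c
def ray(c,p):
    d=np.array([(p[0]-c["cx"])/c["f"],(p[1]-c["cy"])/c["f"],1.]); return c["R"].T@d
def onz(c,p,z):
    d=ray(c,p); return (c["C"]+d*(z-c["C"][2])/d[2])
def proj(c,X):
    q=c["R"]@np.array(X)+c["t"]; return c["f"]*q[:2]/q[2]+[c["cx"],c["cy"]]
def tri(c1,p1,c2,p2):
    d1,d2=ray(c1,p1),ray(c2,p2); A=np.stack([d1,-d2],1)
    s=np.linalg.lstsq(A,c2["C"]-c1["C"],rcond=None)[0]
    a=c1["C"]+d1*s[0]; b=c2["C"]+d2*s[1]; return (a+b)/2,np.linalg.norm(a-b)
def comps(mask,box,mn=12):
    x0,y0,x1,y1=box; m=np.zeros_like(mask); m[y0:y1,x0:x1]=mask[y0:y1,x0:x1]
    n,l,s,ce=cv2.connectedComponentsWithStats(m); o=[]
    for i in range(1,n):
        if s[i,4]>=mn:
            ct=cv2.findContours((l==i).astype(np.uint8),cv2.RETR_EXTERNAL,cv2.CHAIN_APPROX_NONE)[0][0]
            M=cv2.moments((l==i).astype(np.uint8),True)
            o.append((s[i,4],ce[i],cv2.minAreaRect(ct),0.5*np.arctan2(2*M["mu11"],M["mu20"]-M["mu02"]),(l==i)))
    return sorted(o,key=lambda t:-t[0])
E
python3 - <<'E'
from h import *
T=cam("top");S=cam("side")
np.set_printoptions(precision=4,suppress=True)
def white(c): 
    h=cv2.cvtColor(c["img"],cv2.COLOR_BGR2HSV); return ((h[...,1]<40)&(h[...,2]>170)).astype(np.uint8)
for nm,bt,bs in(("green",(160,230,215,305),(200,165,262,210)),("orange",(478,204,550,288),(343,365,455,462))):
    for c,b,k in((T,bt,"T"),(S,bs,"S")):
        for a,ce,r,th,_ in comps(white(c),b): 
            m=_.astype(np.uint8); pts=cv2.findContours(m,cv2.RETR_EXTERNAL,cv2.CHAIN_APPROX_NONE)[0][0][:,0,:]
            W=np.array([onz(c,p,.004)[:2] for p in pts])*1000
            rr=cv2.minAreaRect(W.astype(np.float32)); print(nm,k,a,ce,onz(c,ce,.004)[:2],"rect",np.round(rr[1],1),rr[2])
h=lambda c:cv2.cvtColor(c["img"],cv2.COLOR_BGR2HSV)
for k,c,b in(("T",T,(320,180,360,225)),("S",S,(320,235,360,270))):
    H=h(c); m=(((H[...,0]<8)|(H[...,0]>172))&(H[...,1]>170)&(H[...,2]>90)).astype(np.uint8)
    for a,ce,r,th,_ in comps(m,b): print("ring",k,a,ce,r,onz(c,ce,.01)[:2])
for k,c,b in(("T",T,(380,180,416,218)),("S",S,(350,270,392,305))):
    H=h(c); m=((((H[...,0]>100)&(H[...,0]<130)&(H[...,1]>120))|((H[...,1]<60)&(H[...,2]>150))|((H[...,0]>15)&(H[...,0]<40)&(H[...,2]>150)))).astype(np.uint8)
    for a,ce,r,th,_ in comps(m,b): print("box",k,a,ce,r)
# enlarged crops
a=cv2.resize(T["img"][160:295,260:420],None,fx=5,fy=5,interpolation=cv2.INTER_CUBIC)[:600]; cv2.imwrite("pics/ct.png",a[:, :800])
a=cv2.resize(S["img"][195:335,240:400],None,fx=4.2,fy=4.2,interpolation=cv2.INTER_CUBIC); cv2.imwrite("pics/cs.png",a)
E
```

```text
green T 352 [190.696  282.0767] [0.4756 0.3011] rect [40.  39.5] 89.48751068115234
green T 133 [182.3083 251.2256] [0.5372 0.3194] rect [24.2 24.1] 89.41386413574219
green S 168 [221.7857 193.5119] [0.4757 0.3061] rect [38.3 40. ] 61.140167236328125
green S 61 [242.2787 180.8525] [0.5371 0.3238] rect [22. 25.] 61.124229431152344
orange T 580 [528.2586 248.2828] [ 0.5359 -0.3647] rect [ 19.9 112.6] 80.40546417236328
orange T 422 [500.6422 227.3483] [ 0.5782 -0.3129] rect [35.9 46.3] 80.32057189941406
orange T 182 [496.544  262.0604] [ 0.5093 -0.3013] rect [37.2 35.5] 89.40528869628906
orange S 899 [404.327  430.5818] [ 0.5359 -0.3604] rect [ 20.5 112.6] 80.36258697509766
orange S 559 [406.9445 391.0823] [ 0.579 -0.309] rect [36.6 46.2] 80.11066436767578
orange S 250 [369.76  404.492] [ 0.5097 -0.2974] rect [35.6 37.7] 61.24321746826172
ring T 224 [340.0714 202.1562] ((340.0, 202.0), (18.0, 20.0), 0.0) [0.6318 0.0042]
ring S 288 [339.4028 251.3333] ((339.0, 251.5), (19.0, 18.0), 90.0) [0.6321 0.0092]
box T 400 [397.53 198.17] ((397.6221923828125, 198.24208068847656), (23.341745376586914, 18.498498916625977), 70.34617614746094)
box S 428 [370.8598 289.1075] ((371.0000305175781, 288.5000305175781), (19.091880798339844, 24.748735427856445), 45.0)
```

View pics/ct.png

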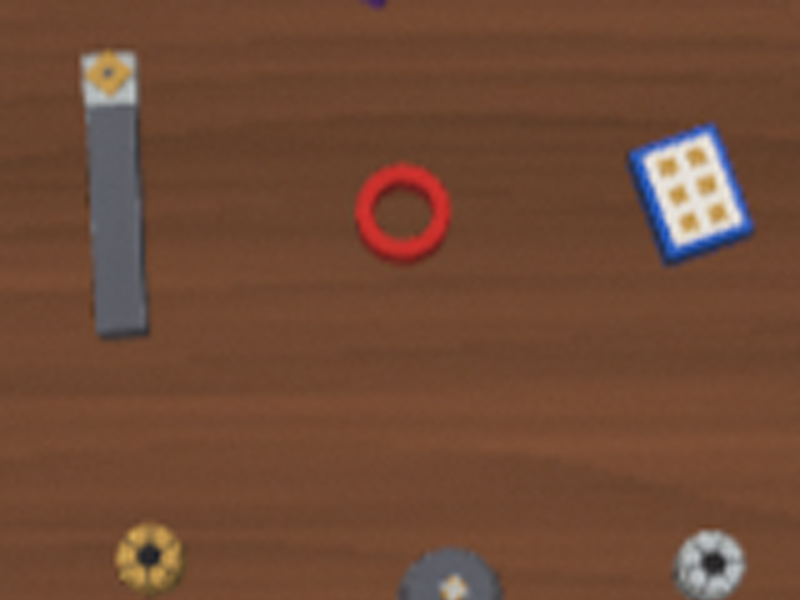

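View pics/cs.png

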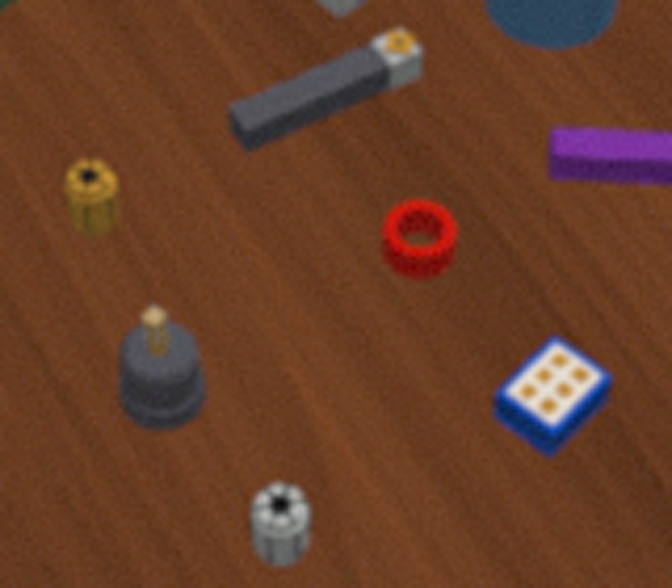

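```bash
python3 - <<'E'
from h import *
T=cam("top");S=cam("side")
np.set_printoptions(precision=4,suppress=True)
ft=lambda x,y:((x+.5)/5-.5+260,(y+.5)/5-.5+160)
fs=lambda x,y:((x+.5)/4.2-.5+240,(y+.5)/4.2-.5+195)
L=dict(head=(.02,(108,54),(396,38)),tail=(.02,(121,330),(239,117)),box=(.022,(688,190),(545,383)),ring=(.02,(403,212),(420,231)),brass=(.036,(149,556),(89,177)),tip=(.066,(455,588),(153,317)),steel=(.036,(712,564),(280,507)),
 boxa=(.022,(671,141),(526,362)),boxb=(.022,(711,246),(580,416)))
for n,(z,a,b) in L.items():
    p,q=onz(T,ft(*a),z)[:2],onz(S,fs(*b),z)[:2]; print(n,p,q,(p+q)/2)
# box: gold centroids both views
for k,c,b in(("T",T,(380,180,416,218)),("S",S,(350,270,392,305))):
    H=cv2.cvtColor(c["img"],cv2.COLOR_BGR2HSV); m=((H[...,0]>8)&(H[...,0]<35)&(H[...,1]>70)&(H[...,2]>150)).astype(np.uint8)
    P=np.array([onz(c,o[1],.022)[:2] for o in comps(m,b,3)]); print(k,P,P.mean(0))
    m=((H[...,0]>100)&(H[...,0]<130)&(H[...,1]>120)).astype(np.uint8)
E
```

```text
head [0.6958 0.1211] [0.6893 0.1309] [0.6925 0.126 ]
tail [0.5839 0.1158] [0.5856 0.1204] [0.5847 0.1181]
box [ 0.637  -0.1083] [ 0.6343 -0.1033] [ 0.6357 -0.1058]
ring [0.63   0.0041] [0.6305 0.0064] [0.6302 0.0053]
brass [0.4929 0.1037] [0.4933 0.1076] [0.4931 0.1057]
tip [ 0.4768 -0.0127] [ 0.4761 -0.0085] [ 0.4765 -0.0106]
steel [ 0.4877 -0.112 ] [ 0.4882 -0.1093] [ 0.488  -0.1107]
boxa [ 0.6569 -0.1021] [ 0.6329 -0.0887] [ 0.6449 -0.0954]
boxb [ 0.6144 -0.1167] [ 0.6385 -0.1268] [ 0.6264 -0.1218]
T [[ 0.6505 -0.1115]
 [ 0.6392 -0.1155]
 [ 0.624  -0.1083]
 [ 0.6464 -0.1007]
 [ 0.6355 -0.1045]
 [ 0.628  -0.1195]] [ 0.6373 -0.11  ]
S [[ 0.6516 -0.1065]
 [ 0.6249 -0.1035]
 [ 0.6289 -0.1144]
 [ 0.6477 -0.0949]
 [ 0.636  -0.0993]
 [ 0.6402 -0.1107]] [ 0.6382 -0.1049]
```

```bash
cat >> h.py <<'E'
def go(x,y,z,jaw=None):
    o=get_obs(); p=o["position"]; R=Ro.from_quat(o["ee_rot"]).as_matrix()
    d=R.T@(np.array([x,y,z])-p); zj=R[:,2]; yaw=np.degrees(np.arctan2(zj[1],zj[0]))
    t=None
    if jaw is not None:
        # tool x down: +turn about tool x lowers world yaw
        t=-((jaw-yaw+90)%180-90)
    print("t %.2f pos"%o["clock"],np.round(p,4),"tilt(xaxis)",np.round(R[:,0],4),"jaw yaw %.2f"%yaw,"grip %.3f"%o["grip_width"],"F",np.round(o["ft_force"],1),
      "\n delta tool mm",np.round(d*1000,1),"turn rad",None if t is None else round(np.radians(t),3),"joint7 %.2f"%o["joint_pos"][6])
E
python3 -c "
from h import *
go(.4765,-.0106,.12,90)
print(Ro.from_quat(get_obs()['ee_rot']).as_matrix())"
```

```text
t 0.30 pos [ 0.2048 -0.5904  0.2391] tilt(xaxis) [-1.e-04  4.e-04 -1.e+00] jaw yaw -70.87 grip 1.000 F [-0.8 -0.7  0.6] 
 delta tool mm [ 119.2  446.7 -458.7] turn rad 0.334 joint7 -0.09
[[-1.24442926e-04  9.44794881e-01  3.27662353e-01]
 [ 3.70370953e-04  3.27662377e-01 -9.44794808e-01]
 [-9.99999924e-01  3.78358780e-06 -3.90699845e-04]]
```

Request:
play_rows(increments="0 0.032 -0.033 0;0 0.032 -0.033 0;0 0.032 -0.033 0;0 0.032 -0.033 0;0 0.032 -0.033 0;0 0.032 -0.033 0;0 0.032 -0.033 0;0 0.032 -0.033 0;0 0.032 -0.033 0;0 0.032 -0.033 0;0 0.032 -0.033 0;0 0.032 -0.033 0;0 0.032 -0.033 0;0 0.032 -0.033 0", hand=-0.3, squeeze=60)

```text
clock: 1.7
position: [0.4836, 0.0091, 0.2378]
ee_rot: [0.412, 0.572, -0.415, 0.575]
ft_force: [0.4, -1.0, 0.1]
grip_width: 0.648
```

```bash
python3 -c "
from h import *
cam('side','pics/s1.png')
go(.4765,-.0106,.12,90)"
```

```text
t 1.75 pos [0.4855 0.0171 0.2381] tilt(xaxis) [ 0.0042 -0.0025 -1.    ] jaw yaw -71.16 grip 0.646 F [-2.8  7.  -0.1] 
 delta tool mm [118.1 -17.8  22.9] turn rad 0.329 joint7 -1.41
```

View pics/s1.png

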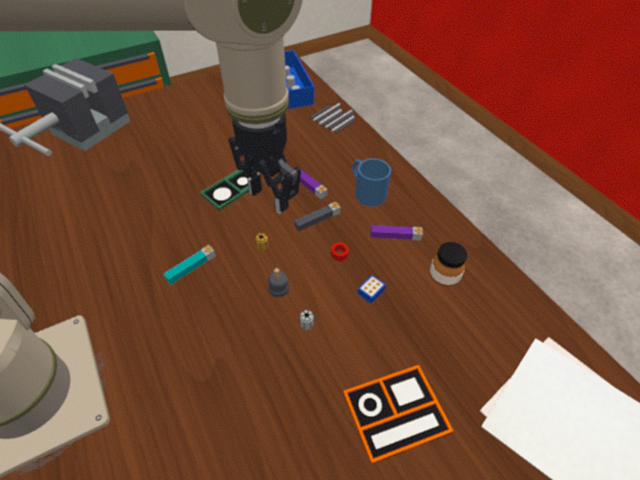

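Request:
play_rows(increments="0.04 -0.009 0.011 0;0.04 -0.009 0.012 0;0.03 0 0 0.11;0 0 0 0.11;0 0 0 0.11;0 0 0 0;0 0 0 0")

```text
clock: 2.45
position: [0.4773, -0.0069, 0.1245]
ee_rot: [0.502, 0.498, -0.499, 0.502]
ft_force: [-0.8, -1.0, 0.2]
grip_width: 0.648
```

```bash
python3 -c "
from h import *
S=cam('side','pics/s2.png');T=cam('top')
cv2.imwrite('pics/s2c.png',cv2.resize(S['img'][180:320,210:370],None,fx=4.5,fy=4.2,interpolation=2))
go(.4765,-.0106,.0235,90)
o=get_obs();R=Ro.from_quat(o['ee_rot']).as_matrix()
for d in (0,.008): print(proj(S,o['position']+R[:,0]*d),proj(T,o['position']+R[:,0]*d))"
```

```text
t 2.55 pos [ 0.4774 -0.0069  0.1247] tilt(xaxis) [ 6.6e-03 -8.0e-04 -1.0e+00] jaw yaw -90.06 grip 0.652 F [ 0.   0.8 -0. ] 
 delta tool mm [101.2  -1.5   3.6] turn rad -0.001 joint7 -1.74
[274.15123753 250.39266613] [348.29401121 274.02104913]
[274.48083692 253.07316621] [348.18146882 274.40486265]
```

View pics/s2c.png

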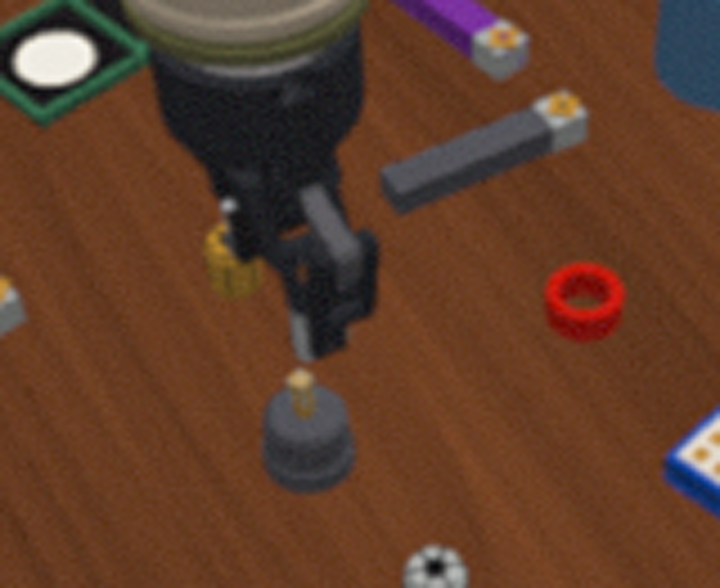

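```bash
python3 -c "
from h import *
S=cam('side')
o=get_obs();R=Ro.from_quat(o['ee_rot']).as_matrix()
for d in (0,-.005,.005,.008):
  for y in (-.011,.011):
    for z in (.0275,.036): 
      p=proj(S,o['position']+R@[d,y,z]); print(d,y,z,(p-[210,180])*[4.5,4.2])"
```

```text
0 -0.011 0.0275 [293.40937017 349.29543852]
0 -0.011 0.036 [302.61128859 363.30940416]
0 0.011 0.0275 [342.74992233 329.47207967]
0 0.011 0.036 [352.17031516 343.25323741]
-0.005 -0.011 0.0275 [292.46991162 342.26230586]
-0.005 -0.011 0.036 [301.71014067 356.3008173 ]
-0.005 0.011 0.0275 [342.05062741 322.40306636]
-0.005 0.011 0.036 [351.51148821 336.20724978]
0.005 -0.011 0.0275 [294.33998675 356.26237694]
0.005 -0.011 0.036 [303.50390442 370.2516336 ]
0.005 0.011 0.0275 [343.44268897 336.47510008]
0.005 0.011 0.036 [352.82295517 350.23305724]
0.008 -0.011 0.0275 [294.89416433 360.4111544 ]
0.008 -0.011 0.036 [304.03542878 374.38551063]
0.008 0.011 0.0275 [343.8552533  340.64561911]
0.008 0.011 0.036 [353.2116056  354.38957524]
```

Request:
play_rows(increments="0.035 -0.001 0.004 0;0.035 0 0 0;0.02 0 0 0;0.01 0 0 0;0 0 0 0;0 0 0 0")

```text
clock: 3.2
position: [0.4805, -0.0115, 0.0248]
ee_rot: [0.502, 0.497, -0.496, 0.505]
ft_force: [0.0, -0.8, 0.5]
grip_width: 0.649
```

```bash
python3 -c "
from h import *
go(.4765,-.0106,.021,90)"
```

```text
t 3.20 pos [ 0.4805 -0.0115  0.0248] tilt(xaxis) [ 0.0139 -0.0017 -0.9999] jaw yaw -89.69 grip 0.649 F [ 0.  -0.8  0.5] 
 delta tool mm [ 3.8 -4.1 -0.9] turn rad 0.005 joint7 -1.84
```

Request:
play_rows(increments="0.004 -0.004 0 0;0 0 0 0;0 0 0 0")

```text
clock: 3.5
position: [0.478, -0.0117, 0.023]
ee_rot: [0.502, 0.496, -0.495, 0.507]
ft_force: [-0.6, -1.1, -0.1]
grip_width: 0.653
```

Request:
play_rows(increments="0 0 0 0;0 0 0 0;0 0 0 0;0 0 0 0;0 0 0 0;0 0 0 0", hand=1)

```text
clock: 4.1
position: [0.4783, -0.0114, 0.0241]
ee_rot: [0.503, 0.496, -0.494, 0.507]
ft_force: [-1.0, 0.2, 0.8]
grip_width: 0.42
```

```bash
python3 -c "
from h import *
S=cam('side','pics/s3.png')
cv2.imwrite('pics/s3c.png',cv2.resize(S['img'][180:320,210:370],None,fx=4.5,fy=4.2,interpolation=2))
go(.4757,.3036,.12,90)"
```

```text
t 4.15 pos [ 0.4783 -0.0114  0.0241] tilt(xaxis) [ 0.019  -0.0029 -0.9998] jaw yaw -89.66 grip 0.416 F [-0.3  1.2 -0.3] 
 delta tool mm [ -96.9    1.1 -314.8] turn rad 0.006 joint7 -1.84
```

View pics/s3c.png

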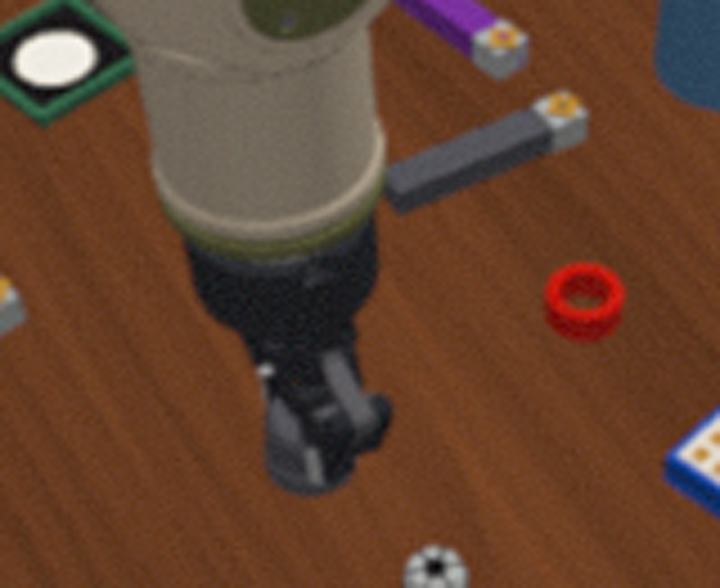

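Request:
play_rows(increments="-0.03 0 0 0;-0.03 0 -0.02 0;0 0 -0.045 0;0 0 -0.045 0;0 0 -0.045 0;0 0 -0.045 0;0 0 -0.045 0;0 0 -0.035 0;0 0 -0.02 0")

```text
clock: 5.05
position: [0.4752, 0.293, 0.0821]
ee_rot: [0.504, 0.493, -0.499, 0.503]
ft_force: [0.4, 0.4, -3.8]
grip_width: 0.421
```

```bash
python3 -c "
from h import *
print(get_obs()['joint_pos'])
T=cam('top','pics/t4.png')
S=cam('side','pics/s4.png')
cv2.imwrite('pics/s4c.png',cv2.resize(S['img'][100:240,150:310],None,fx=4.5,fy=4.2,interpolation=2))
go(.4757,.3036,.03,90)
print(get_obs()['joint_pos'])"
```

```text
[-0.01109288  0.43100925 -0.75763563  1.78976586  0.3533067   1.04980109
 -2.47794698]
t 5.15 pos [0.4747 0.2937 0.0821] tilt(xaxis) [ 0.014  -0.0043 -0.9999] jaw yaw -90.27 grip 0.421 F [-0.   0.7 -4.2] 
 delta tool mm [ 52.1   0.2 -10.1] turn rad -0.005 joint7 -2.48
[-0.01114219  0.43095916 -0.75849401  1.79000619  0.35237025  1.04928992
 -2.47620827]
```

View pics/s4c.png

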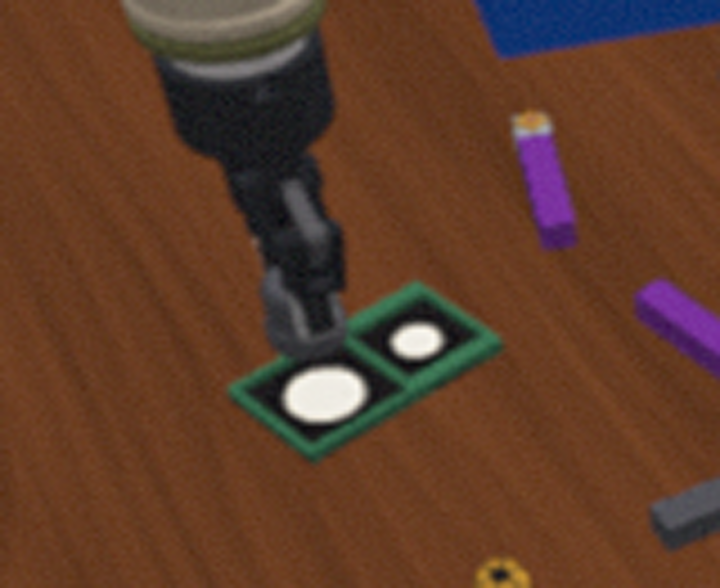

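```bash
python3 -c "
from h import *
S=cam('side');o=get_obs();p=o['position']
for zz in (.0585,.0655,.0725):
  a=np.linspace(0,6.283,60)
  Q=np.array([(proj(S,[p[0]-.0003+.021*np.cos(t),p[1]+.021*np.sin(t),zz])-[150,100])*[4.5,4.2] for t in a]); print(zz,Q.min(0),Q.max(0))
H=cv2.cvtColor(S['img'],cv2.COLOR_BGR2HSV)
cv2.imwrite('pics/z.png',cv2.resize(S['img'][160:190,200:240],None,fx=16,fy=16,interpolation=cv2.INTER_CUBIC))
"
```

```text
0.0585 [274.33889193 313.2640004 ] [356.20112373 364.97426594]
0.0655 [271.92218443 303.83867438] [354.21021279 355.56942884]
0.0725 [269.48050739 294.31737851] [352.19878416 346.06629421]
```

View pics/z.png

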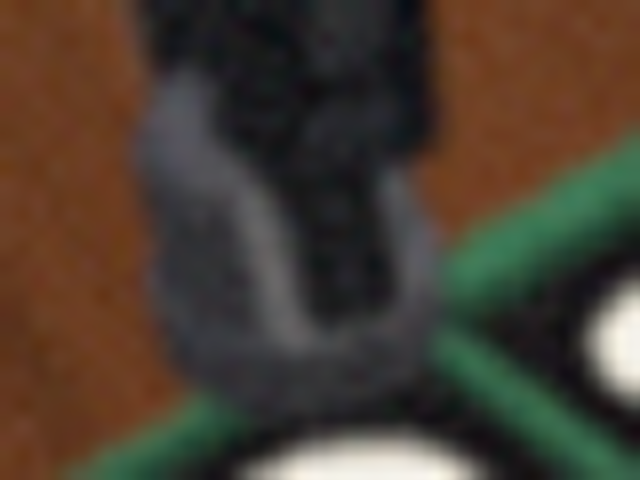

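Request:
play_rows(increments="0.01 0 -0.009 0;0.02 0 0 -0.1;0.01 0 0 -0.1;0 0 0 0")

```text
clock: 5.6
position: [0.4768, 0.2962, 0.0379]
ee_rot: [0.449, 0.54, -0.449, 0.552]
ft_force: [-0.9, 0.3, -3.6]
grip_width: 0.42
```

```bash
python3 -c "
from h import *
go(.4757,.303,.028,-78)"
```

```text
t 5.60 pos [0.4768 0.2962 0.0379] tilt(xaxis) [ 0.0132 -0.0097 -0.9999] jaw yaw -78.88 grip 0.420 F [-0.9  0.3 -3.6] 
 delta tool mm [ 9.8  0.1 -7. ] turn rad -0.015 joint7 -2.34
```

Request:
play_rows(increments="0 0 -0.007 0;0.004 0 0 0;0 0 0 0")

```text
clock: 5.9
position: [0.476, 0.3023, 0.0334]
ee_rot: [0.452, 0.538, -0.451, 0.55]
ft_force: [0.6, -0.0, -4.4]
grip_width: 0.417
```

```bash
python3 -c "
from h import *
go(.4757,.303,.028,-78)"
```

```text
t 5.90 pos [0.476  0.3023 0.0334] tilt(xaxis) [ 0.013  -0.0104 -0.9999] jaw yaw -79.39 grip 0.417 F [ 0.6 -0.  -4.4] 
 delta tool mm [ 5.4 -0.2 -0.8] turn rad -0.024 joint7 -2.36
```

Creep down until contact shows in the force.

Request:
play_rows(increments="0.004 0 -0.001 0;0.001 0 0 0;0 0 0 0")

```text
clock: 6.2
position: [0.4763, 0.3036, 0.0289]
ee_rot: [0.453, 0.537, -0.452, 0.55]
ft_force: [-0.6, -0.6, -4.0]
grip_width: 0.42
```

Request:
play_rows(increments="0.001 0 0 0;0 0 0 0")

```text
clock: 6.4
position: [0.4766, 0.3037, 0.0285]
ee_rot: [0.453, 0.537, -0.451, 0.55]
ft_force: [-0.3, -0.2, -3.0]
grip_width: 0.42
```

Request:
play_rows(increments="0.0015 0 0 0;0 0 0 0")

```text
clock: 6.6
position: [0.4769, 0.3039, 0.0286]
ee_rot: [0.453, 0.537, -0.451, 0.55]
ft_force: [-0.0, 0.4, -4.4]
grip_width: 0.42
```

Request:
play_rows(increments="0.002 0 0 0;0.001 0 0 0")

```text
clock: 6.8
position: [0.4772, 0.3041, 0.0282]
ee_rot: [0.453, 0.536, -0.452, 0.551]
ft_force: [-6.5, -5.5, 13.2]
grip_width: 0.419
```

```bash
python3 -c "
from h import *
S=cam('side')
cv2.imwrite('pics/z2.png',cv2.resize(S['img'][160:210,195:265],None,fx=10,fy=10,interpolation=cv2.INTER_CUBIC))
go(.4757,.303,.028,-78)"
```

```text
t 6.85 pos [0.4772 0.3041 0.0282] tilt(xaxis) [ 0.0175 -0.0119 -0.9998] jaw yaw -79.55 grip 0.412 F [-4.7 -5.6 15.2] 
 delta tool mm [ 0.2 -1.7  0.8] turn rad -0.027 joint7 -2.37
```

View pics/z2.png

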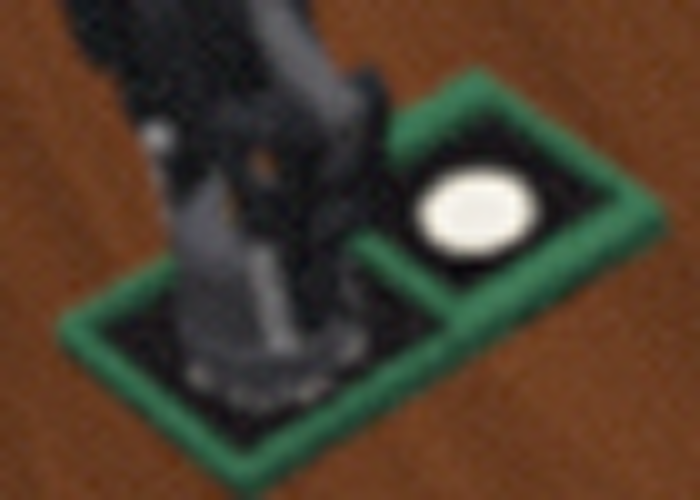

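Request:
play_rows(increments="-0.0005 0 0 0;0 0 0 0;0 0 0 0", hand=-0.3)

```text
clock: 7.15
position: [0.4781, 0.3047, 0.0295]
ee_rot: [0.454, 0.536, -0.451, 0.551]
ft_force: [0.4, -0.3, 0.6]
grip_width: 0.653
```

Request:
play_rows(increments="-0.015 0 0 0;-0.03 0 0 0;-0.03 0 0 0;0 0 0 0")

```text
clock: 7.55
position: [0.4763, 0.3061, 0.1091]
ee_rot: [0.454, 0.536, -0.45, 0.551]
ft_force: [0.8, 0.5, 0.3]
grip_width: 0.652
```

```bash
python3 -c "
from h import *
S=cam('side')
cv2.imwrite('pics/z3.png',cv2.resize(S['img'][140:210,185:265],None,fx=8,fy=8,interpolation=cv2.INTER_CUBIC))
go(.493,.1047,.075,-90)"
```

```text
t 7.60 pos [0.4758 0.3054 0.1074] tilt(xaxis) [ 0.0173 -0.0106 -0.9998] jaw yaw -79.52 grip 0.651 F [-0.7  0.1  0.4] 
 delta tool mm [ 34.8 -20.1 200.1] turn rad 0.183 joint7 -2.31
```

View pics/z3.png

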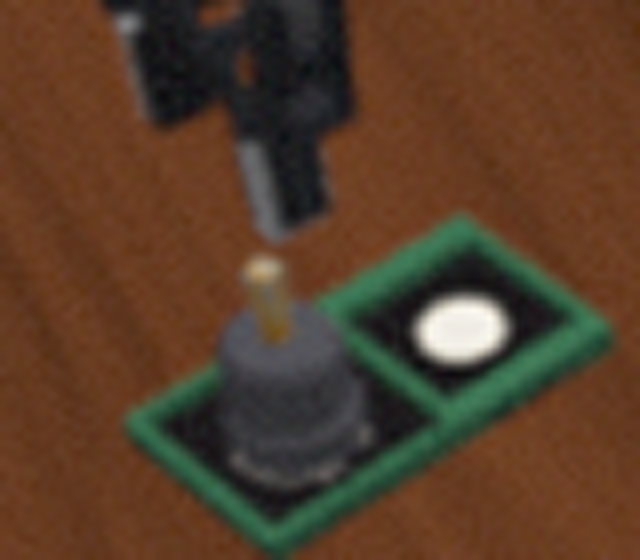

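Request:
play_rows(increments="0 -0.004 0.042 0;0 -0.004 0.042 0;0 -0.004 0.042 0;0.005 -0.004 0.038 0;0.005 -0.004 0.025 0;0 0 0.008 0;0 0 0 0;0 0 0 0")

```text
clock: 8.4
position: [0.4907, 0.1033, 0.0985]
ee_rot: [0.452, 0.538, -0.45, 0.55]
ft_force: [0.4, 1.4, 0.1]
grip_width: 0.648
```

```bash
python3 -c "
from h import *
go(.493,.1057,.018,-80)"
```

```text
t 8.40 pos [0.4907 0.1033 0.0985] tilt(xaxis) [ 0.0151 -0.0085 -0.9998] jaw yaw -79.32 grip 0.648 F [0.4 1.4 0.1] 
 delta tool mm [80.5  1.7 -2.9] turn rad 0.012 joint7 -1.87
```

Request:
play_rows(increments="0.03 0.002 -0.003 0;0.03 0 0 0;0.012 0 0 0;0.006 0 0 0;0 0 0 0")

```text
clock: 8.9
position: [0.4945, 0.1144, 0.0204]
ee_rot: [0.452, 0.54, -0.446, 0.553]
ft_force: [0.5, -0.1, -0.4]
grip_width: 0.649
```

```bash
python3 -c "
from h import *
go(.493,.1057,.018,-80)"
```

```text
t 8.90 pos [0.4945 0.1144 0.0204] tilt(xaxis) [ 0.0189 -0.0044 -0.9998] jaw yaw -78.80 grip 0.649 F [ 0.5 -0.1 -0.4] 
 delta tool mm [ 2.4 -3.2  8.3] turn rad 0.021 joint7 -1.98
```

Request:
play_rows(increments="0.002 -0.003 0.008 0;0 0 0 0;0 0 0 0")

```text
clock: 9.2
position: [0.4944, 0.1062, 0.0207]
ee_rot: [0.452, 0.54, -0.445, 0.553]
ft_force: [0.9, -0.1, -0.1]
grip_width: 0.65
```

```bash
python3 -c "
from h import *
S=cam('side')
cv2.imwrite('pics/z4.png',cv2.resize(S['img'][200:270,220:300],None,fx=8,fy=8,interpolation=cv2.INTER_CUBIC))
go(.493,.1057,.018,-80)"
```

```text
t 9.25 pos [0.4944 0.1059 0.0206] tilt(xaxis) [ 0.0221 -0.0043 -0.9997] jaw yaw -78.77 grip 0.651 F [-0.3  0.4  0.3] 
 delta tool mm [ 2.6 -1.5 -0.1] turn rad 0.022 joint7 -1.96
```

View pics/z4.png

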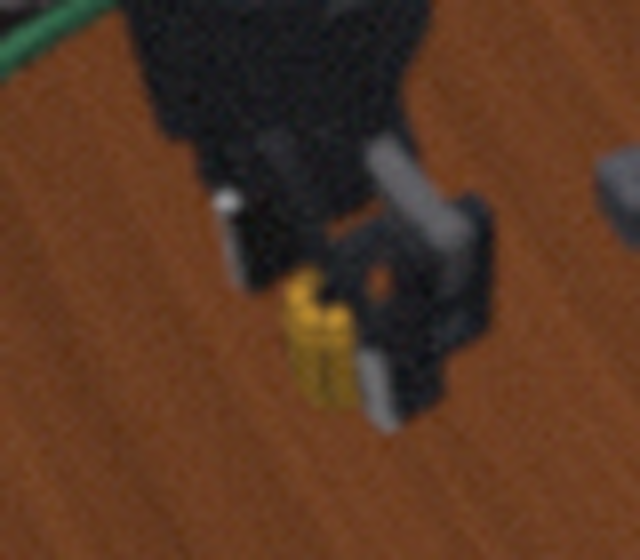

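Request:
play_rows(increments="0 -0.001 0 0;0 0 0 0;0 0 0 0;0 0 0 0;0 0 0 0;0 0 0 0", hand=1)

```text
clock: 9.85
position: [0.494, 0.1056, 0.0217]
ee_rot: [0.453, 0.539, -0.445, 0.554]
ft_force: [0.5, 0.3, 0.4]
grip_width: 0.272
```

```bash
python3 -c "
from h import *
S=cam('side')
cv2.imwrite('pics/z5.png',cv2.resize(S['img'][200:270,220:300],None,fx=8,fy=8,interpolation=cv2.INTER_CUBIC))
go(.538,.322,.075,-80)"
```

```text
t 9.90 pos [0.494  0.1056 0.0217] tilt(xaxis) [ 0.0238 -0.0045 -0.9997] jaw yaw -78.81 grip 0.275 F [-1.7 -1.   0.6] 
 delta tool mm [ -53.2   86.4 -203.3] turn rad 0.021 joint7 -1.96
```

View pics/z5.png

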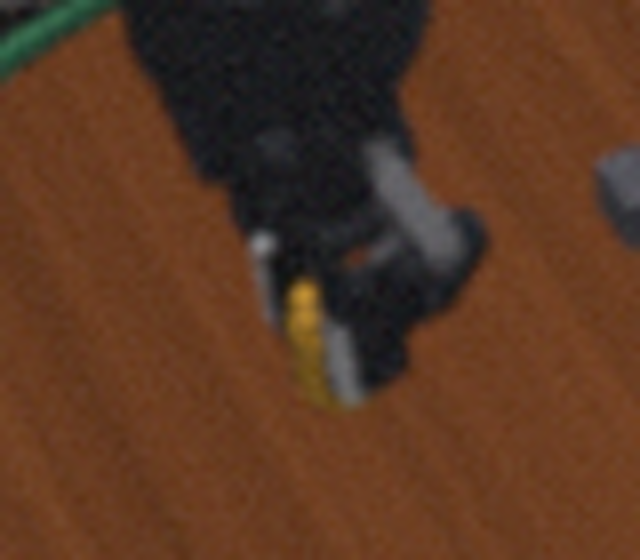

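Request:
play_rows(increments="-0.03 0 0 0;-0.025 0.015 -0.02 0;0 0.018 -0.036 0;0 0.018 -0.036 0;0 0.018 -0.036 0;0 0.014 -0.036 0;0 0.004 -0.025 0;0 0 -0.008 0;0 0 0 0;0 0 0 0")

```text
clock: 10.9
position: [0.5409, 0.3197, 0.0752]
ee_rot: [0.453, 0.538, -0.448, 0.551]
ft_force: [-0.0, -0.4, -1.2]
grip_width: 0.276
```

```bash
python3 -c "
from h import *
go(.538,.322,.027,-80)"
```

```text
t 10.90 pos [0.5409 0.3197 0.0752] tilt(xaxis) [ 0.0184 -0.0071 -0.9998] jaw yaw -79.19 grip 0.276 F [-0.  -0.4 -1.2] 
 delta tool mm [48.1 -3.2 -3.3] turn rad 0.014 joint7 -2.29
```

Request:
play_rows(increments="0.02 -0.003 -0.003 0;0.015 0 0 0;0.006 0 0 0;0 0 0 0;0 0 0 0")

```text
clock: 11.4
position: [0.5409, 0.3148, 0.0329]
ee_rot: [0.454, 0.535, -0.451, 0.551]
ft_force: [0.4, 0.9, -0.8]
grip_width: 0.28
```

```bash
python3 -c "
from h import *
S=cam('side')
cv2.imwrite('pics/z6.png',cv2.resize(S['img'][140:210,185:265],None,fx=8,fy=8,interpolation=cv2.INTER_CUBIC))
go(.538,.322,.026,-80)"
```

```text
t 11.45 pos [0.541  0.3148 0.033 ] tilt(xaxis) [ 0.0201 -0.0108 -0.9997] jaw yaw -79.62 grip 0.277 F [ 0.2 -1.  -1.1] 
 delta tool mm [ 6.9 -1.8 -7.7] turn rad 0.007 joint7 -2.32
```

View pics/z6.png

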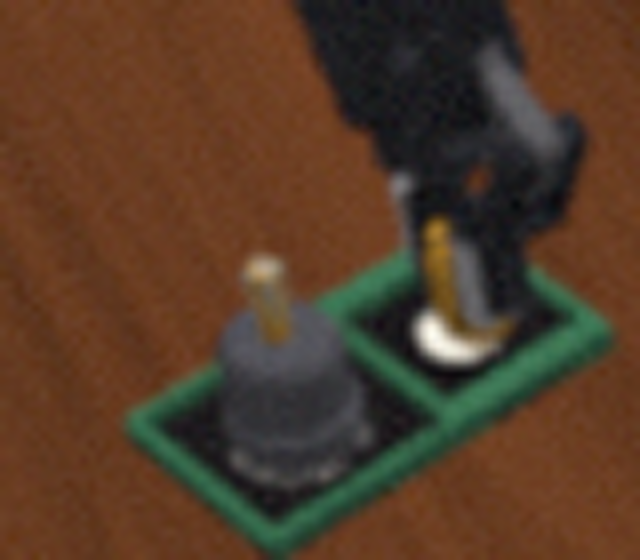

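Request:
play_rows(increments="0 -0.002 -0.0085 0;0.004 0 0 0;0 0 0 0")

```text
clock: 11.75
position: [0.538, 0.324, 0.03]
ee_rot: [0.455, 0.535, -0.45, 0.551]
ft_force: [-0.1, -0.3, -1.2]
grip_width: 0.276
```

Request:
play_rows(increments="0.002 0 0 0;0 0 0 0")

```text
clock: 11.95
position: [0.5379, 0.3244, 0.0281]
ee_rot: [0.455, 0.535, -0.45, 0.551]
ft_force: [-0.2, -0.3, -1.2]
grip_width: 0.276
```

```bash
python3 -c "
from h import *
S=cam('side')
cv2.imwrite('pics/z7.png',cv2.resize(S['img'][140:210,185:265],None,fx=8,fy=8,interpolation=cv2.INTER_CUBIC))
go(.538,.322,.026,-80)"
```

```text
t 12.00 pos [0.538  0.3246 0.0283] tilt(xaxis) [ 0.0224 -0.0092 -0.9997] jaw yaw -79.59 grip 0.281 F [ 0.5 -0.3 -1.3] 
 delta tool mm [ 2.3 -0.5  2.5] turn rad 0.007 joint7 -2.34
```

View pics/z7.png

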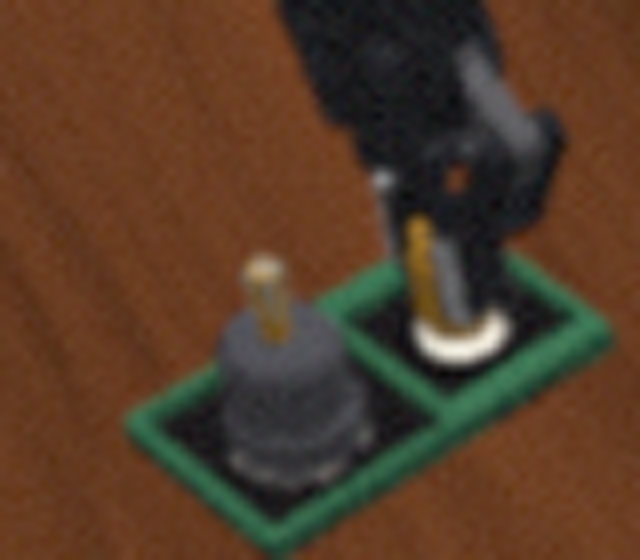

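Request:
play_rows(increments="0.001 0 0.003 0;0.002 0 0 0;0.001 0 0 0")

```text
clock: 12.3
position: [0.5392, 0.3213, 0.0257]
ee_rot: [0.455, 0.535, -0.45, 0.552]
ft_force: [-6.9, -3.2, 16.8]
grip_width: 0.275
```

Request:
play_rows(increments="0.002 0 0 0;0.001 0 0 0")

```text
clock: 12.5
position: [0.5392, 0.3213, 0.0258]
ee_rot: [0.455, 0.534, -0.45, 0.552]
ft_force: [-4.0, -3.4, 6.7]
grip_width: 0.275
```

```bash
python3 -c "
from h import *
S=cam('side')
cv2.imwrite('pics/z8.png',cv2.resize(S['img'][140:210,185:265],None,fx=8,fy=8,interpolation=cv2.INTER_CUBIC))
go(.538,.322,.026,-80)"
```

```text
t 12.55 pos [0.5393 0.3214 0.0257] tilt(xaxis) [ 0.0243 -0.0105 -0.9996] jaw yaw -79.64 grip 0.277 F [-6.6 -3.5 12.1] 
 delta tool mm [-0.3 -1.2 -0.8] turn rad 0.006 joint7 -2.34
```

View pics/z8.png

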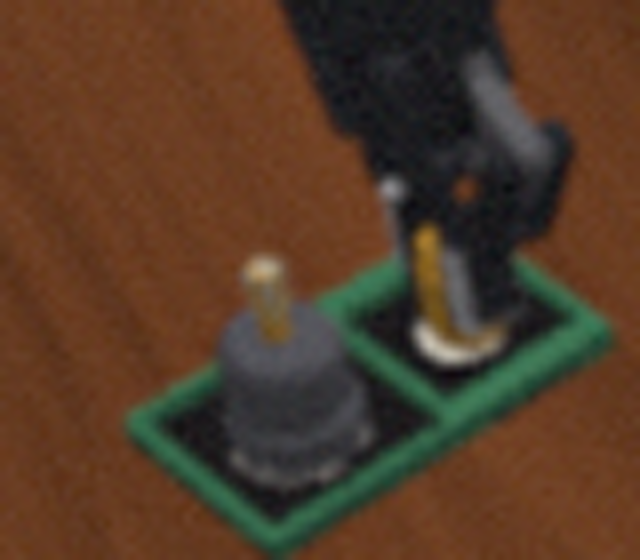

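Request:
play_rows(increments="0 0 0 0;0 0 0 0;0 0 0 0;-0.015 0 0 0;-0.03 0 0 0;-0.03 0 0 0;-0.01 0 0 0", hand=-0.1)

```text
clock: 13.25
position: [0.5366, 0.3218, 0.1144]
ee_rot: [0.455, 0.535, -0.451, 0.552]
ft_force: [0.8, -0.2, 0.5]
grip_width: 0.546
```

```bash
python3 -c "
from h import *
S=cam('side');T=cam('top')
cv2.imwrite('pics/z9.png',np.hstack([cv2.resize(S['img'][140:210,185:265],None,fx=5,fy=5,interpolation=cv2.INTER_CUBIC),cv2.resize(T['img'][230:300,150:230],None,fx=5,fy=5,interpolation=cv2.INTER_CUBIC)]))
go(.64,.1200,.075,-87.3)
print(proj(T,[.5375,.3216,.04]),proj(T,[.476,.3036,.07]),proj(S,[.5375,.3216,.04]))"
```

```text
t 13.35 pos [0.5365 0.3214 0.1128] tilt(xaxis) [ 0.0218 -0.0117 -0.9997] jaw yaw -79.66 grip 0.549 F [-0.8  0.3 -0.8] 
 delta tool mm [ 42.4  64.8 216. ] turn rad 0.133 joint7 -2.29
[176.7415075  248.68843292] [181.47821767 279.04565324] [240.93970274 170.40939846]
```

View pics/z9.png

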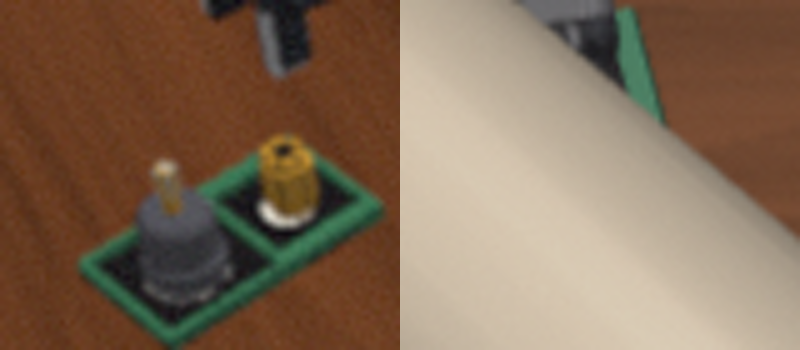

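Request:
play_rows(increments="0 0.012 0.04 0;0 0.012 0.04 0;0 0.012 0.04 0;0 0.012 0.04 0;0 0.01 0.03 0;0 0.004 0.012 0;0 0 0 0.13;0 0 0 0;0 0 0 0")

```text
clock: 14.25
position: [0.6319, 0.127, 0.1059]
ee_rot: [0.485, 0.508, -0.487, 0.519]
ft_force: [-0.3, 0.9, 0.1]
grip_width: 0.551
```

```bash
python3 -c "
from h import *
go(.64,.12,.05,-87.3)
T=cam('top');S=cam('side')
cv2.imwrite('pics/za.png',cv2.resize(S['img'][160:240,270:370],None,fx=7,fy=7,interpolation=cv2.INTER_CUBIC))
"
```

```text
t 14.25 pos [0.6319 0.127  0.1059] tilt(xaxis) [ 0.0087 -0.0139 -0.9999] jaw yaw -86.84 grip 0.551 F [-0.3  0.9  0.1] 
 delta tool mm [56.   7.3  6.6] turn rad 0.008 joint7 -2.04
```

View pics/za.png

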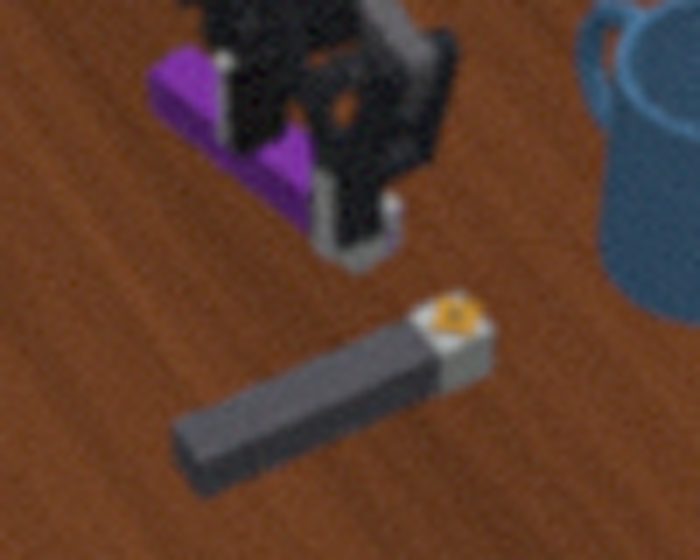

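```bash
python3 -c "
from h import *
S=cam('side')
f=lambda x,y:((x+.5)/7-.5+270,(y+.5)/7-.5+160)
P=[onz(S,f(*q),.02)[:2] for q in((175,428),(210,460),(455,292),(493,328))]
print(P,np.mean(P,0)); d=P[2]+P[3]-P[0]-P[1]; print(np.degrees(np.arctan2(d[1],d[0])),np.linalg.norm(d)/2)
go(.64,.1205,.05,-87.3)"
```

```text
[array([0.58417957, 0.12733627]), array([0.58768231, 0.10960409]), array([0.69458665, 0.13691533]), array([0.6971369 , 0.11634575])] [0.64089636 0.12255036]
4.245384238496685 0.11023330009460629
t 14.40 pos [0.632  0.1274 0.1064] tilt(xaxis) [ 0.0094 -0.0135 -0.9999] jaw yaw -86.86 grip 0.552 F [ 0.1  0.3 -0.5] 
 delta tool mm [56.6  7.1  6.6] turn rad 0.008 joint7 -2.05
```

Request:
play_rows(increments="0.02 0.008 0.007 0;0.02 0 0 0;0.02 0 0 0;0.008 0 0 0;0 0 0 0;0 0 0 0")

```text
clock: 15.0
position: [0.6414, 0.1244, 0.0387]
ee_rot: [0.483, 0.511, -0.483, 0.523]
ft_force: [0.3, -0.0, -0.7]
grip_width: 0.553
```

```bash
python3 -c "
from h import *
go(.6405,.1205,.0145,-86.7)"
```

```text
t 15.00 pos [0.6414 0.1244 0.0387] tilt(xaxis) [ 0.0126 -0.0114 -0.9999] jaw yaw -86.13 grip 0.553 F [ 0.3 -0.  -0.7] 
 delta tool mm [24.2 -1.4  3.5] turn rad 0.01 joint7 -2.06
```

Request:
play_rows(increments="0.01 -0.001 0.004 0.01;0.012 0 0 0;0.003 0 0.001 0;0 0 0 0;0 0 0 0")

```text
clock: 15.5
position: [0.6421, 0.1189, 0.0138]
ee_rot: [0.486, 0.507, -0.485, 0.521]
ft_force: [-0.3, -0.1, 0.3]
grip_width: 0.547
```

```bash
python3 -c "
from h import *
go(.6405,.1205,.0145,-86.7)
T=cam('top');S=cam('side')
cv2.imwrite('pics/zb.png',cv2.resize(S['img'][160:240,270:370],None,fx=7,fy=7,interpolation=cv2.INTER_CUBIC))
"
```

```text
t 15.50 pos [0.6421 0.1189 0.0138] tilt(xaxis) [ 0.0155 -0.0111 -0.9998] jaw yaw -86.72 grip 0.547 F [-0.3 -0.1  0.3] 
 delta tool mm [-0.7 -1.5 -1.7] turn rad -0.0 joint7 -2.07
```

View pics/zb.png

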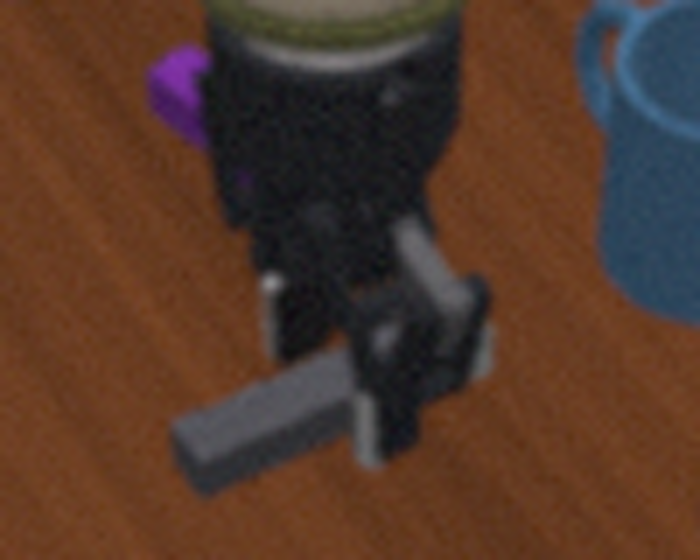

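Request:
play_rows(increments="0 -0.002 0 0;0 0 0 0;0 0 0 0;0 0 0 0;0 0 0 0;0 0 0 0;0 0 0 0", hand=1)

```text
clock: 16.3
position: [0.6403, 0.1193, 0.0149]
ee_rot: [0.487, 0.507, -0.484, 0.521]
ft_force: [0.7, -0.7, -0.7]
grip_width: 0.217
```

Request:
play_rows(increments="-0.02 0 0 0;-0.03 0 0 0;0 0 0 0;0 0 0 0")

```text
clock: 16.7
position: [0.6377, 0.1191, 0.0637]
ee_rot: [0.485, 0.508, -0.485, 0.52]
ft_force: [-0.1, 0.1, -3.6]
grip_width: 0.214
```

```bash
python3 -c "
from h import *
S=cam('side')
cv2.imwrite('pics/zc.png',cv2.resize(S['img'][160:240,270:370],None,fx=7,fy=7,interpolation=cv2.INTER_CUBIC))
go(.5359,-.3626,.075,-99.7)"
```

```text
t 16.75 pos [0.638  0.1193 0.064 ] tilt(xaxis) [ 0.0129 -0.0114 -0.9999] jaw yaw -86.69 grip 0.211 F [ 0.5 -0.5 -2.4] 
 delta tool mm [  -6.8 -129.7  475.3] turn rad 0.227 joint7 -2.05
```

View pics/zc.png

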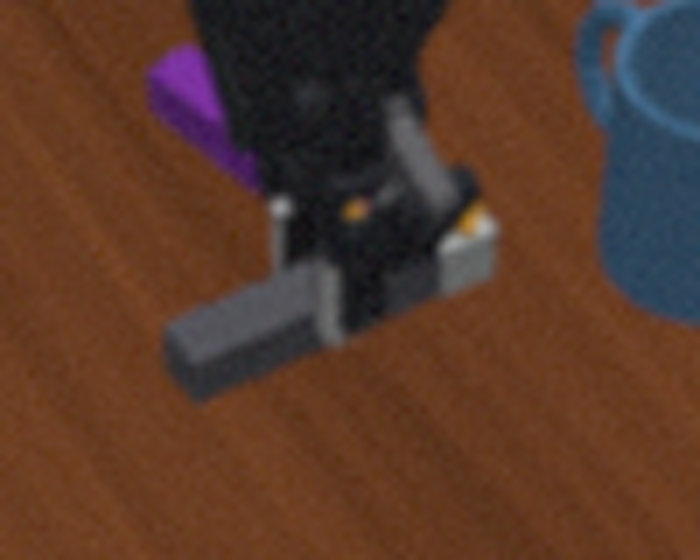

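Request:
play_rows(increments="-0.005 -0.01 0.03 0;-0.005 -0.011 0.04 0;0 -0.011 0.04 0;0 -0.011 0.04 0;0 -0.011 0.04 0;0 -0.011 0.04 0;0 -0.011 0.04 0;0 -0.011 0.04 0;0 -0.011 0.04 0;0 -0.011 0.04 0;0 -0.011 0.035 0;0 -0.006 0.025 0;0 0 0 0.11;0 0 0 0.11;0 0 0 0;0 0 0 0")

```text
clock: 18.35
position: [0.5231, -0.3544, 0.057]
ee_rot: [-0.536, -0.459, 0.543, -0.455]
ft_force: [0.3, 0.4, -3.2]
grip_width: 0.214
```

```bash
python3 -c "
from h import *
go(.5359,-.3626,.019,-99.7)"
```

```text
t 18.35 pos [ 0.5231 -0.3544  0.057 ] tilt(xaxis) [-0.0109 -0.0016 -0.9999] jaw yaw -99.49 grip 0.214 F [ 0.3  0.4 -3.2] 
 delta tool mm [37.8 14.4  5.8] turn rad 0.004 joint7 -1.42
```

Request:
play_rows(increments="0.005 0.014 0.006 0;0.01 0 0 0;0 0 0 0;0 0 0 0")

```text
clock: 18.75
position: [0.5354, -0.3604, 0.0394]
ee_rot: [-0.534, -0.463, 0.54, -0.457]
ft_force: [0.5, -0.3, -1.7]
grip_width: 0.215
```

```bash
python3 -c "
from h import *
T=cam('top');S=cam('side')
cv2.imwrite('pics/zd.png',np.hstack([cv2.resize(S['img'][350:470,330:470],None,fx=5,fy=5,interpolation=cv2.INTER_CUBIC)]))
go(.5359,-.3626,.019,-99.7)"
```

```text
t 18.85 pos [ 0.5352 -0.3605  0.0395] tilt(xaxis) [-1.320e-02  5.000e-04 -9.999e-01] jaw yaw -98.89 grip 0.215 F [ 0.1  0.6 -2.8] 
 delta tool mm [20.5  1.3  1.9] turn rad 0.014 joint7 -1.42
```

View pics/zd.png

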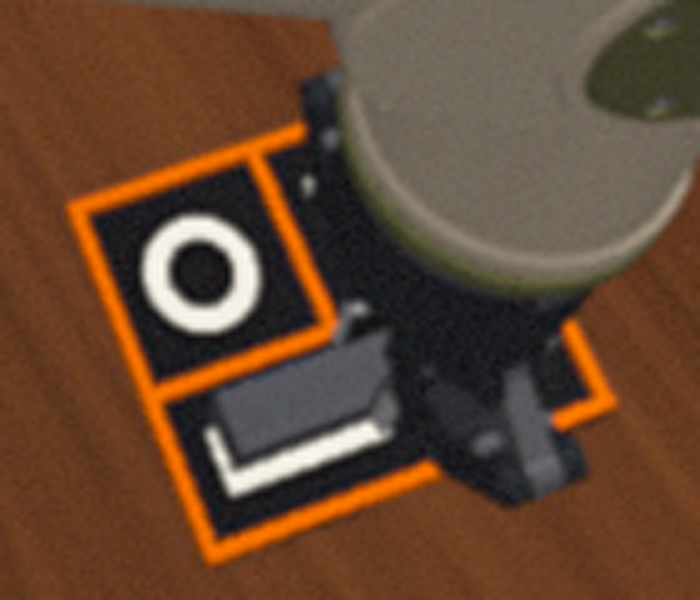

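Request:
play_rows(increments="0.01 0.001 0.002 0.014;0.006 0 0 0;0 0 0 0;0 0 0 0")

```text
clock: 19.25
position: [0.5354, -0.3628, 0.0226]
ee_rot: [-0.537, -0.459, 0.544, -0.453]
ft_force: [0.5, 0.1, -3.0]
grip_width: 0.212
```

```bash
python3 -c "
from h import *
T=cam('top');S=cam('side')
cv2.imwrite('pics/ze.png',np.hstack([cv2.resize(S['img'][350:470,330:470],None,fx=5,fy=5,interpolation=cv2.INTER_CUBIC)]))
go(.5359,-.3626,.019,-99.7)"
```

```text
t 19.35 pos [ 0.5355 -0.3629  0.0228] tilt(xaxis) [-1.280e-02 -2.000e-04 -9.999e-01] jaw yaw -99.74 grip 0.215 F [ 0.6  0.2 -2.9] 
 delta tool mm [ 3.8  0.4 -0.3] turn rad -0.001 joint7 -1.44
```

View pics/ze.png

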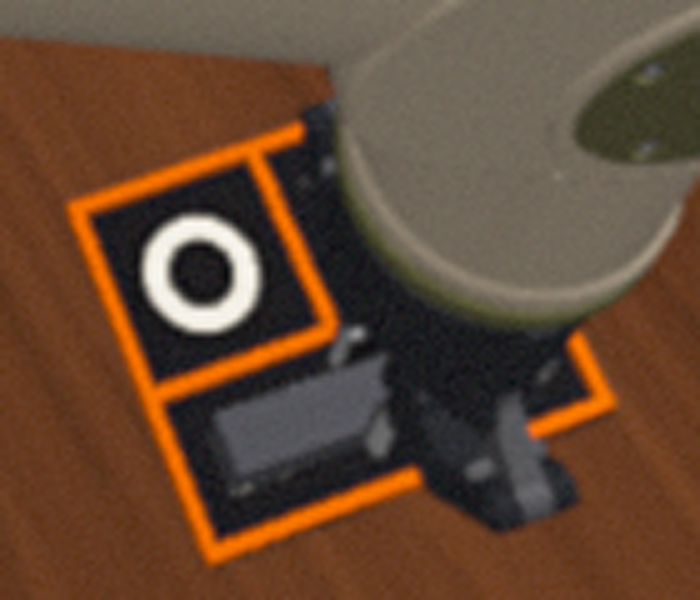

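Well over its outline, about 4 mm up. Touch down.

Request:
play_rows(increments="0.003 0 0 0;0.002 0 0 0;0 0 0 0")

```text
clock: 19.65
position: [0.5357, -0.3631, 0.0196]
ee_rot: [-0.537, -0.458, 0.544, -0.453]
ft_force: [-2.6, 1.3, 3.2]
grip_width: 0.215
```

Request:
play_rows(increments="0.002 0 0 0;0.001 0 0 0")

```text
clock: 19.85
position: [0.5359, -0.3632, 0.0191]
ee_rot: [-0.537, -0.458, 0.545, -0.454]
ft_force: [-6.8, 2.9, 8.8]
grip_width: 0.216
```

```bash
python3 -c "
from h import *
go(.5359,-.3626,.019,-99.7)"
```

```text
t 19.85 pos [ 0.5359 -0.3632  0.0191] tilt(xaxis) [-0.0124 -0.0023 -0.9999] jaw yaw -99.75 grip 0.216 F [-6.8  2.9  8.8] 
 delta tool mm [ 0.1 -0.1 -0.6] turn rad -0.001 joint7 -1.44
```

Request:
play_rows(increments="0 0 0 0;0 0 0 0;0 0 0 0;-0.015 0 0 0;-0.03 0 0 0;-0.03 0 0 0;0 0 0 0", hand=0)

```text
clock: 20.55
position: [0.5379, -0.3631, 0.1001]
ee_rot: [-0.537, -0.457, 0.544, -0.454]
ft_force: [0.6, -0.2, -0.2]
grip_width: 0.497
```

```bash
python3 -c "
from h import *
T=cam('top');S=cam('side')
cv2.imwrite('pics/zf.png',np.hstack([cv2.resize(S['img'][350:470,330:470],None,fx=5,fy=5,interpolation=cv2.INTER_CUBIC)]))
go(.638,-.1075,.09,-70.5)"
```

```text
t 20.65 pos [ 0.5362 -0.3624  0.0962] tilt(xaxis) [-1.400e-02 -7.000e-04 -9.999e-01] jaw yaw -99.72 grip 0.498 F [0.8 0.4 0.1] 
 delta tool mm [   4.6   57.4 -268.4] turn rad -0.51 joint7 -1.41
```

View pics/zf.png

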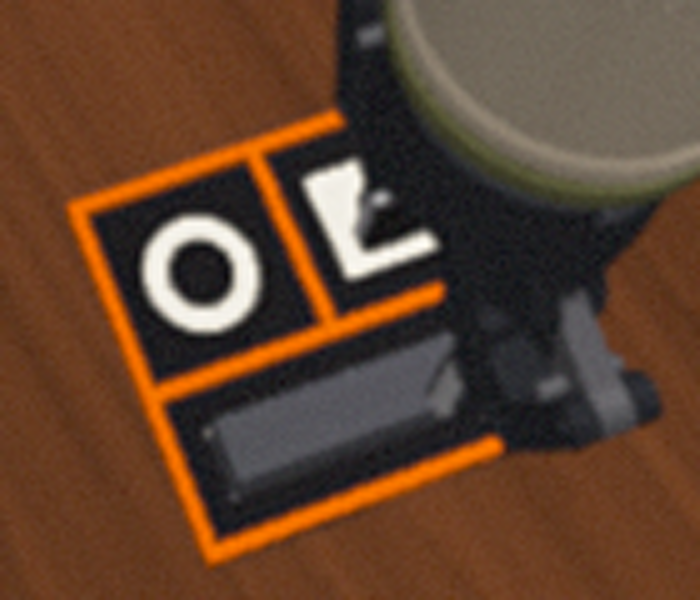

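Request:
play_rows(increments="0 0.009 -0.042 0;0 0.009 -0.042 0;0 0.009 -0.042 0;0 0.009 -0.042 0;0 0.009 -0.042 0;0 0.008 -0.035 0;0 0.004 -0.018 0;0 0 0 -0.13;0 0 0 -0.13;0 0 0 -0.13;0 0 0 -0.12;0 0 0 0;0 0 0 0", hand=-0.3)

```text
clock: 21.95
position: [0.6329, -0.1017, 0.0821]
ee_rot: [0.398, 0.591, -0.409, 0.57]
ft_force: [0.0, -0.8, 1.6]
grip_width: 0.653
```

```bash
python3 -c "
from h import *
go(.638,-.1075,.04,-70.5)"
```

```text
t 21.95 pos [ 0.6329 -0.1017  0.0821] tilt(xaxis) [-0.033   0.0047 -0.9994] jaw yaw -69.65 grip 0.653 F [ 0.  -0.8  1.6] 
 delta tool mm [41.9  4.   7.9] turn rad 0.015 joint7 -1.39
```

Request:
play_rows(increments="0.015 0.004 0.008 0.015;0.02 0 0 0;0 0 0 0;0 0 0 0")

```text
clock: 22.35
position: [0.6386, -0.1096, 0.0431]
ee_rot: [0.406, 0.586, -0.418, 0.564]
ft_force: [0.2, 0.3, -0.5]
grip_width: 0.648
```

```bash
python3 -c "
from h import *
S=cam('side')
cv2.imwrite('pics/zg.png',cv2.resize(S['img'][240:320,330:430],None,fx=7,fy=7,interpolation=cv2.INTER_CUBIC))
go(.638,-.1075,.0135,-70.5)"
```

```text
t 22.40 pos [ 0.6382 -0.1096  0.0429] tilt(xaxis) [-0.0351  0.004  -0.9994] jaw yaw -71.21 grip 0.652 F [-0.1  0.5 -0.3] 
 delta tool mm [29.4  1.4 -1.6] turn rad -0.012 joint7 -1.42
```

View pics/zg.png

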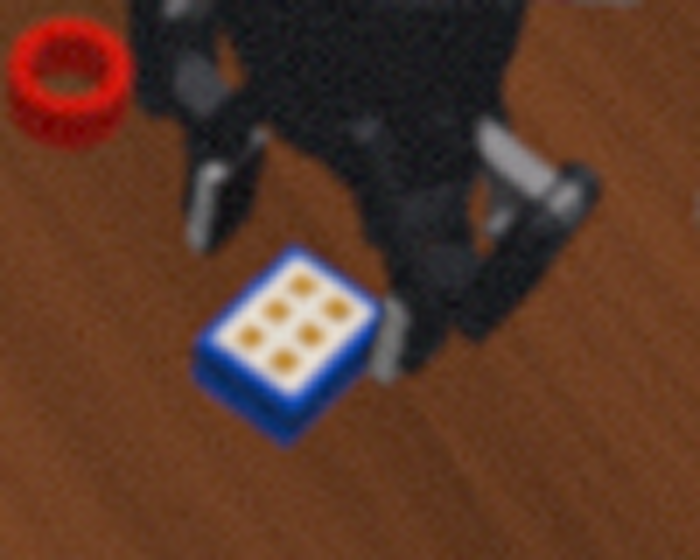

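Request:
play_rows(increments="0.014 0.001 -0.001 -0.01;0.01 0 0 0;0 0 0 0;0 0 0 0")

```text
clock: 22.8
position: [0.6387, -0.1081, 0.0178]
ee_rot: [0.403, 0.587, -0.415, 0.566]
ft_force: [0.1, -0.1, 0.3]
grip_width: 0.649
```

```bash
python3 -c "
from h import *
S=cam('side')
cv2.imwrite('pics/zh.png',cv2.resize(S['img'][240:320,330:430],None,fx=7,fy=7,interpolation=cv2.INTER_CUBIC))
go(.638,-.1075,.0135,-70.5)"
```

```text
t 22.85 pos [ 0.6386 -0.1082  0.0178] tilt(xaxis) [-0.0337  0.0036 -0.9994] jaw yaw -70.66 grip 0.645 F [-0.6 -0.2 -1.1] 
 delta tool mm [ 4.3 -0.2 -0.8] turn rad -0.003 joint7 -1.42
```

View pics/zh.png

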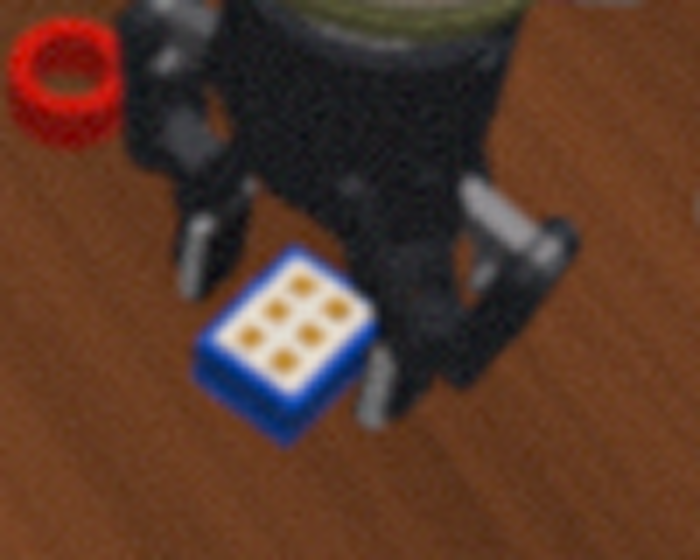

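Request:
play_rows(increments="0.004 0 -0.001 0;0.002 0 0 0;0 0 0 0")

```text
clock: 23.15
position: [0.6385, -0.1072, 0.0121]
ee_rot: [0.403, 0.587, -0.414, 0.567]
ft_force: [0.3, 0.3, -0.7]
grip_width: 0.649
```

Request:
play_rows(increments="0 0 0 0;0 0 0 0;0 0 0 0;0 0 0 0;0 0 0 0;0 0 0 0", hand=1, squeeze=45)

```text
clock: 23.75
position: [0.6388, -0.1073, 0.0127]
ee_rot: [0.403, 0.587, -0.414, 0.567]
ft_force: [1.0, -0.1, -0.4]
grip_width: 0.413
```

Request:
play_rows(increments="-0.02 0 0 0;-0.03 0 0 0;0 0 0 0;0 0 0 0")

```text
clock: 24.15
position: [0.6395, -0.1074, 0.063]
ee_rot: [0.403, 0.587, -0.415, 0.566]
ft_force: [-1.5, -0.0, -1.1]
grip_width: 0.408
```

```bash
python3 -c "
from h import *
S=cam('side')
cv2.imwrite('pics/zi.png',cv2.resize(S['img'][240:320,330:430],None,fx=7,fy=7,interpolation=cv2.INTER_CUBIC))
go(.579,-.311,.075,-99.7)"
```

```text
t 24.20 pos [ 0.6399 -0.1073  0.0633] tilt(xaxis) [-0.0333  0.0036 -0.9994] jaw yaw -70.66 grip 0.412 F [ 0.5 -0.5  1.2] 
 delta tool mm [ -10.4 -125.3  171.8] turn rad 0.507 joint7 -1.40
```

View pics/zi.png

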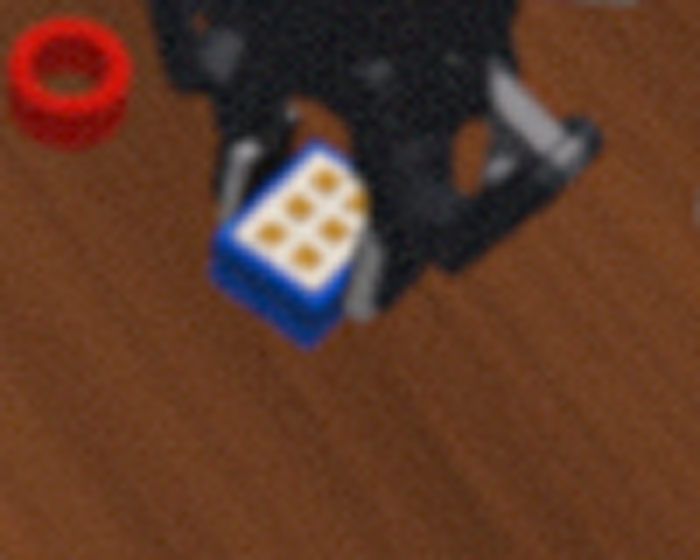

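Request:
play_rows(increments="-0.01 -0.02 0.028 0;0 -0.025 0.035 0;0 -0.025 0.035 0;0 -0.025 0.035 0;0 -0.02 0.025 0;0 -0.007 0.01 0;0 0 0 0.13;0 0 0 0.13;0 0 0 0.13;0 0 0 0.12;0 0 0 0;0 0 0 0")

```text
clock: 25.4
position: [0.5765, -0.3069, 0.0644]
ee_rot: [-0.534, -0.466, 0.552, -0.44]
ft_force: [-0.2, -0.6, 0.3]
grip_width: 0.412
```

```bash
python3 -c "
from h import *
S=cam('side')
cv2.imwrite('pics/zj.png',np.hstack([cv2.resize(S['img'][350:470,330:470],None,fx=5,fy=5,interpolation=cv2.INTER_CUBIC)]))
go(.579,-.311,.04,-99.7)"
```

```text
t 25.45 pos [ 0.5765 -0.3067  0.0643] tilt(xaxis) [-0.0433  0.0124 -0.999 ] jaw yaw -100.37 grip 0.414 F [ 0.4  0.2 -0.1] 
 delta tool mm [24.1  4.3  3.9] turn rad -0.012 joint7 -1.55
```

View pics/zj.png

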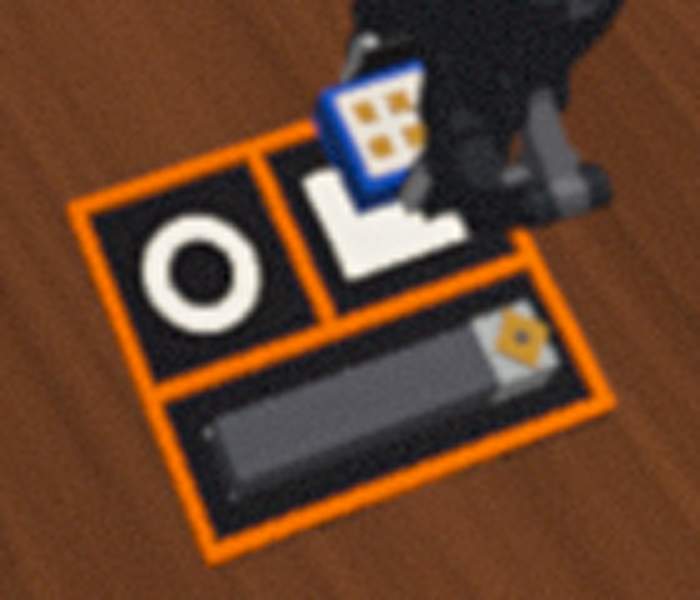

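Request:
play_rows(increments="0.01 0.0045 0.004 -0.012;0.01 0 0 0;0 0 0 0;0 0 0 0")

```text
clock: 25.85
position: [0.5793, -0.311, 0.0411]
ee_rot: [-0.53, -0.472, 0.547, -0.444]
ft_force: [0.1, -0.6, 0.1]
grip_width: 0.409
```

```bash
python3 -c "
from h import *
S=cam('side')
cv2.imwrite('pics/zk.png',np.hstack([cv2.resize(S['img'][350:470,330:470],None,fx=5,fy=5,interpolation=cv2.INTER_CUBIC)]))
go(.579,-.311,.0165,-99.7)"
```

```text
t 25.90 pos [ 0.5791 -0.311   0.041 ] tilt(xaxis) [-0.0447  0.0137 -0.9989] jaw yaw -99.29 grip 0.412 F [ 0.7 -0.4 -1.1] 
 delta tool mm [24.5  1.   0.2] turn rad 0.007 joint7 -1.53
```

View pics/zk.png

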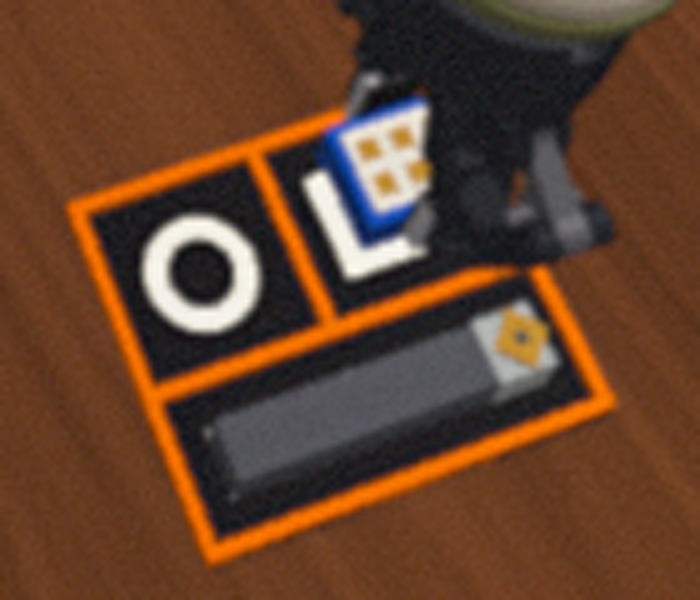

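Request:
play_rows(increments="0.01 0.001 0 0;0.006 0 0 0;0 0 0 0;0 0 0 0")

```text
clock: 26.3
position: [0.5794, -0.311, 0.0237]
ee_rot: [-0.53, -0.472, 0.548, -0.444]
ft_force: [-0.8, 0.1, -0.9]
grip_width: 0.408
```

```bash
python3 -c "
from h import *
S=cam('side')
cv2.imwrite('pics/zl.png',np.hstack([cv2.resize(S['img'][360:430,370:450],None,fx=8,fy=8,interpolation=cv2.INTER_CUBIC)]))
go(.579,-.311,.0165,-99.7)
for a in((-23,-18),(-23,18),(23,-18),(23,18)):
    c,s=np.cos(np.radians(-9.7)),np.sin(np.radians(-9.7))
    q=np.array([.579+c*a[0]/1e3-s*a[1]/1e3,-.309+s*a[0]/1e3+c*a[1]/1e3])
    print(a,[((proj(S,[*q,z])-[370,360])*8).round() for z in (.004,.026)])"
```

```text
t 26.35 pos [ 0.5794 -0.3109  0.0237] tilt(xaxis) [-0.0445  0.0136 -0.9989] jaw yaw -99.27 grip 0.412 F [-0.6  0.3 -0.8] 
 delta tool mm [ 7.2 -0.1  0.2] turn rad 0.007 joint7 -1.54
(-23, -18) [array([236., 362.]), array([251., 324.])]
(-23, 18) [array([163., 206.]), array([177., 165.])]
(23, -18) [array([430., 292.]), array([449., 253.])]
(23, 18) [array([353., 139.]), array([370.,  98.])]
```

View pics/zl.png

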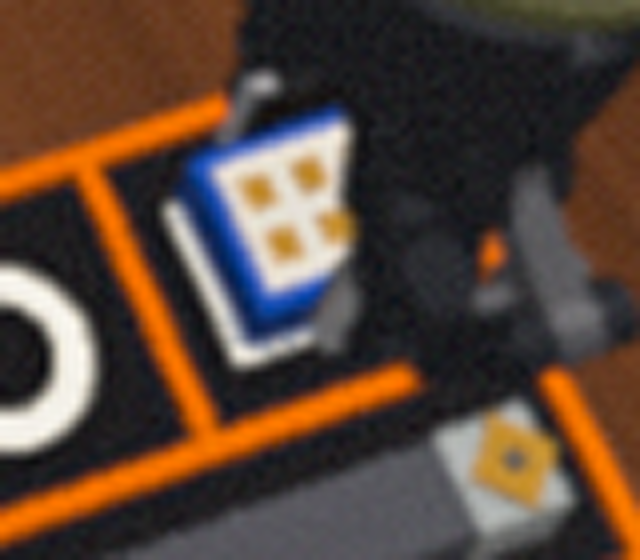

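Request:
play_rows(increments="0 -0.0035 0.001 0.007;0.003 0 0 0;0 0 0 0")

```text
clock: 26.65
position: [0.5756, -0.3115, 0.0213]
ee_rot: [-0.532, -0.469, 0.549, -0.442]
ft_force: [0.2, -0.3, -0.2]
grip_width: 0.41
```

```bash
python3 -c "
from h import *
S=cam('side')
cv2.imwrite('pics/zm.png',np.hstack([cv2.resize(S['img'][360:430,370:450],None,fx=8,fy=8,interpolation=cv2.INTER_CUBIC)]))
go(.576,-.3115,.0165,-99.7)"
```

```text
t 26.70 pos [ 0.5757 -0.3117  0.0216] tilt(xaxis) [-0.0434  0.0128 -0.999 ] jaw yaw -99.72 grip 0.411 F [ 0.2  0.5 -0.8] 
 delta tool mm [ 5.1  0.5 -0.2] turn rad -0.0 joint7 -1.54
```

View pics/zm.png

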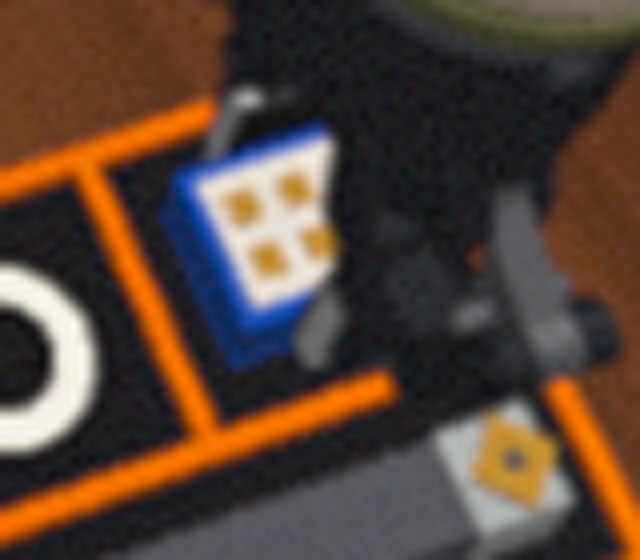

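Request:
play_rows(increments="0.003 0 0 0;0 0 0 0")

```text
clock: 26.9
position: [0.5757, -0.3117, 0.0186]
ee_rot: [-0.532, -0.469, 0.549, -0.443]
ft_force: [0.8, -0.8, -0.2]
grip_width: 0.407
```

```bash
python3 -c "
from h import *
S=cam('side')
cv2.imwrite('pics/zn.png',np.hstack([cv2.resize(S['img'][360:430,370:450],None,fx=8,fy=8,interpolation=cv2.INTER_CUBIC)]))
go(.576,-.3115,.0165,-99.7)"
```

```text
t 26.95 pos [ 0.5759 -0.3117  0.0188] tilt(xaxis) [-0.0428  0.0125 -0.999 ] jaw yaw -99.72 grip 0.411 F [-0.1 -0.  -0.5] 
 delta tool mm [ 2.3  0.2 -0.2] turn rad -0.0 joint7 -1.55
```

View pics/zn.png

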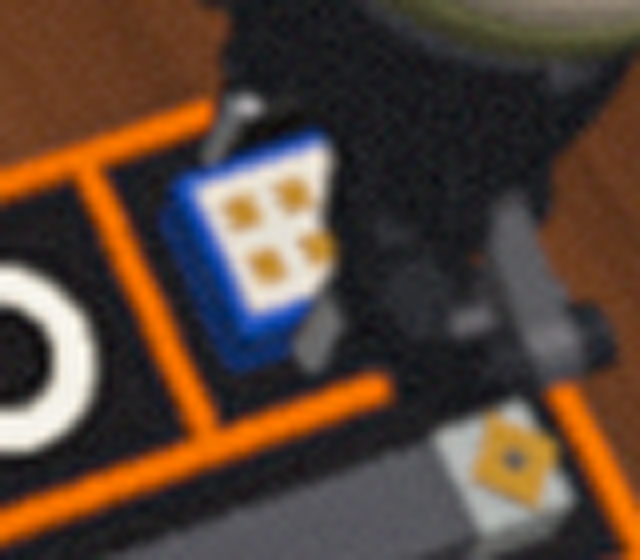

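Request:
play_rows(increments="0 0.002 -0.0025 0;0 0 0 0")

```text
clock: 27.15
position: [0.5786, -0.3094, 0.0188]
ee_rot: [-0.532, -0.469, 0.549, -0.443]
ft_force: [0.5, -0.0, -0.8]
grip_width: 0.41
```

Request:
play_rows(increments="0.002 0 0 0;0.001 0 0 0")

```text
clock: 27.35
position: [0.5788, -0.3093, 0.0167]
ee_rot: [-0.532, -0.469, 0.549, -0.443]
ft_force: [-6.4, 2.2, 12.1]
grip_width: 0.411
```

```bash
python3 -c "
from h import *
S=cam('side')
cv2.imwrite('pics/zo.png',np.hstack([cv2.resize(S['img'][360:430,370:450],None,fx=8,fy=8,interpolation=cv2.INTER_CUBIC)]))
go(.576,-.3115,.0165,-99.7)"
```

```text
t 27.40 pos [ 0.5789 -0.3093  0.0167] tilt(xaxis) [-0.0422  0.0121 -0.999 ] jaw yaw -99.71 grip 0.407 F [-3.9  0.4  5.4] 
 delta tool mm [ 0.3 -2.4  2.6] turn rad -0.0 joint7 -1.55
```

View pics/zo.png

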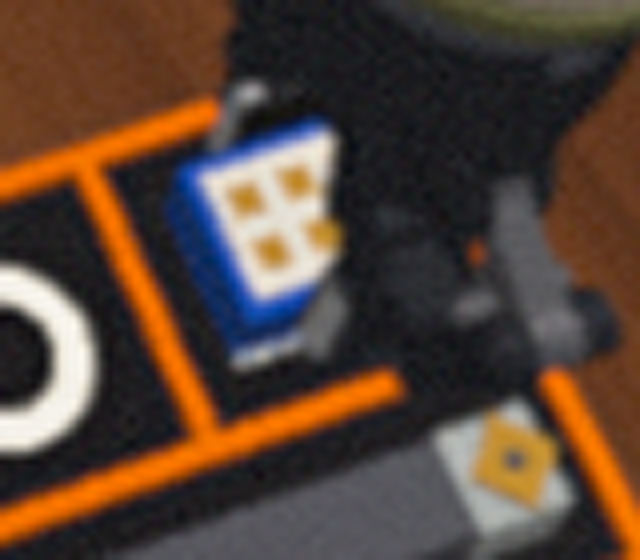

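Request:
play_rows(increments="0 0 0 0;0 0 0 0;0 0 0 0;-0.015 0 0 0;-0.03 0 0 0;-0.03 0 0 0;0 0 0 0", hand=-0.1)

```text
clock: 28.1
position: [0.5822, -0.31, 0.0964]
ee_rot: [-0.532, -0.469, 0.549, -0.443]
ft_force: [1.1, -0.9, 0.9]
grip_width: 0.552
```

```bash
python3 -c "
from h import *
S=cam('side')
cv2.imwrite('pics/zp.png',np.hstack([cv2.resize(S['img'][350:470,330:470],None,fx=5,fy=5,interpolation=cv2.INTER_CUBIC)]))
go(.6303,.0055,.09,-99.7)"
```

```text
t 28.15 pos [ 0.5813 -0.3097  0.0943] tilt(xaxis) [-0.0446  0.0138 -0.9989] jaw yaw -99.69 grip 0.548 F [-0.  -0.3 -0.2] 
 delta tool mm [   6.5   -4.4 -318.9] turn rad 0.0 joint7 -1.52
```

View pics/zp.png

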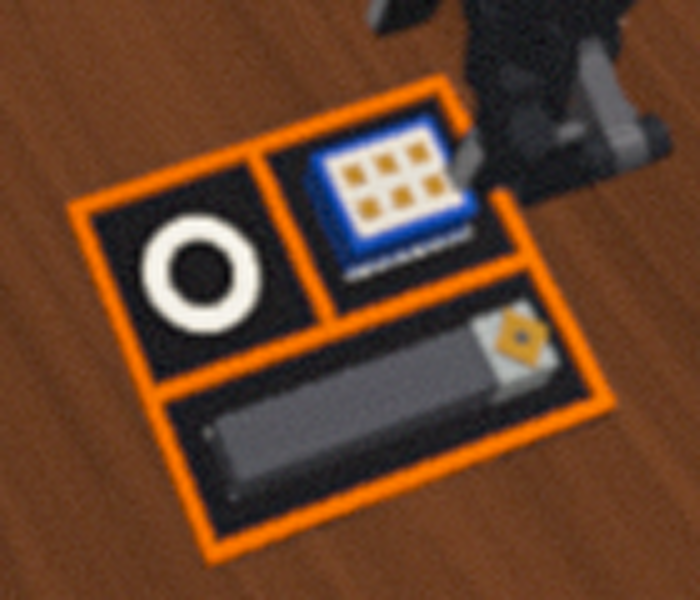

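Request:
play_rows(increments="0 0 -0.042 0;0 0 -0.042 0;0 0 -0.042 0;0 0 -0.042 0;0 0 -0.042 0;0 0 -0.042 0;0 0 -0.036 0;0 0 -0.02 0;0 -0.004 0 0;0 0 0 0;0 0 0 0", hand=-0.3)

```text
clock: 29.25
position: [0.6271, 0.0029, 0.0925]
ee_rot: [-0.53, -0.47, 0.552, -0.439]
ft_force: [0.8, -0.0, -0.9]
grip_width: 0.65
```

```bash
python3 -c "
from h import *
go(.6303,.0055,.04,-99.7)"
```

```text
t 29.25 pos [0.6271 0.0029 0.0925] tilt(xaxis) [-0.0517  0.0128 -0.9986] jaw yaw -99.93 grip 0.650 F [ 0.8 -0.  -0.9] 
 delta tool mm [52.3  5.5 -2.9] turn rad -0.004 joint7 -2.03
```

Request:
play_rows(increments="0.02 0.005 -0.003 0;0.02 0 0 0;0.005 0 0 0;0 0 0 0;0 0 0 0")

```text
clock: 29.75
position: [0.6308, -0.0026, 0.0469]
ee_rot: [-0.532, -0.466, 0.555, -0.438]
ft_force: [0.7, -0.2, 0.6]
grip_width: 0.654
```

```bash
python3 -c "
from h import *
S=cam('side')
cv2.imwrite('pics/zq.png',cv2.resize(S['img'][200:280,290:390],None,fx=7,fy=7,interpolation=cv2.INTER_CUBIC))
go(.6303,.0055,.0135,-99.7)"
```

```text
t 29.80 pos [ 0.631  -0.0026  0.0471] tilt(xaxis) [-0.0504  0.0097 -0.9987] jaw yaw -100.48 grip 0.646 F [-0.6 -0.4 -0.3] 
 delta tool mm [33.7 -0.4 -7.9] turn rad -0.014 joint7 -2.05
```

View pics/zq.png

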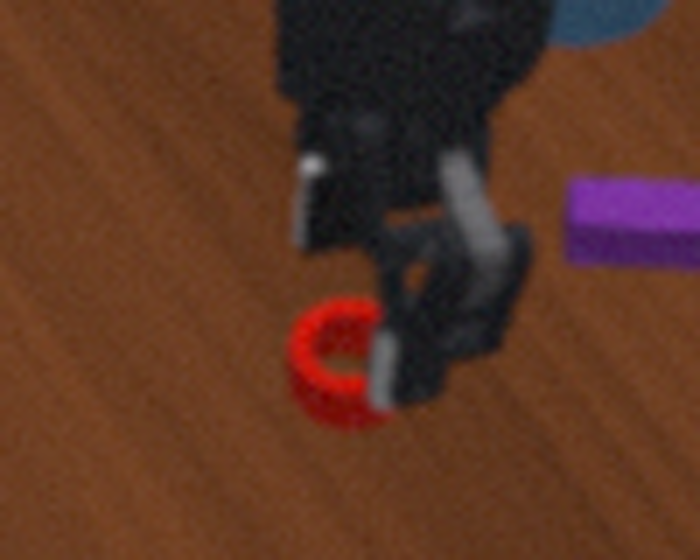

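Request:
play_rows(increments="0 0 -0.0085 -0.012;0.012 0 0 0;0.008 0 0 0;0 0 0 0;0 0 0 0")

```text
clock: 30.3
position: [0.6325, 0.007, 0.0271]
ee_rot: [-0.53, -0.469, 0.551, -0.442]
ft_force: [0.1, -0.1, 1.3]
grip_width: 0.644
```

```bash
python3 -c "
from h import *
S=cam('side')
cv2.imwrite('pics/zr.png',cv2.resize(S['img'][200:280,290:390],None,fx=7,fy=7,interpolation=cv2.INTER_CUBIC))
go(.6303,.0055,.0135,-99.7)"
```

```text
t 30.35 pos [0.6324 0.007  0.0271] tilt(xaxis) [-0.0482  0.0097 -0.9988] jaw yaw -99.71 grip 0.648 F [-0.3 -0.2 -0.6] 
 delta tool mm [13.6 -1.1  1.9] turn rad -0.0 joint7 -2.07
```

View pics/zr.png

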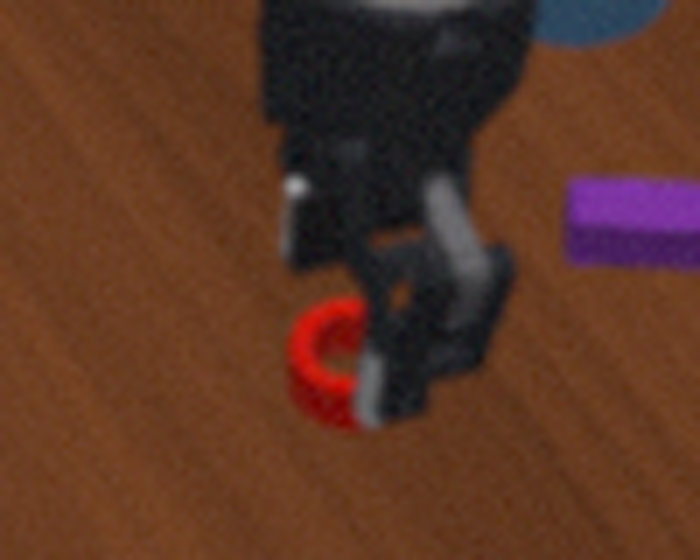

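Request:
play_rows(increments="0 -0.002 0.001 0;0.009 0 0 0;0.003 0 0 0;0 0 0 0")

```text
clock: 30.75
position: [0.6296, 0.0061, 0.0145]
ee_rot: [-0.53, -0.469, 0.551, -0.442]
ft_force: [0.3, 0.4, 0.1]
grip_width: 0.649
```

```bash
python3 -c "
from h import *
S=cam('side')
cv2.imwrite('pics/zs.png',cv2.resize(S['img'][200:280,290:390],None,fx=7,fy=7,interpolation=cv2.INTER_CUBIC))
go(.6303,.0055,.0135,-99.7)"
```

```text
t 30.80 pos [0.6296 0.0061 0.0146] tilt(xaxis) [-0.0477  0.0095 -0.9988] jaw yaw -99.74 grip 0.646 F [-0.4 -0.3  0.5] 
 delta tool mm [1.1 0.9 0.5] turn rad -0.001 joint7 -2.07
```

View pics/zs.png

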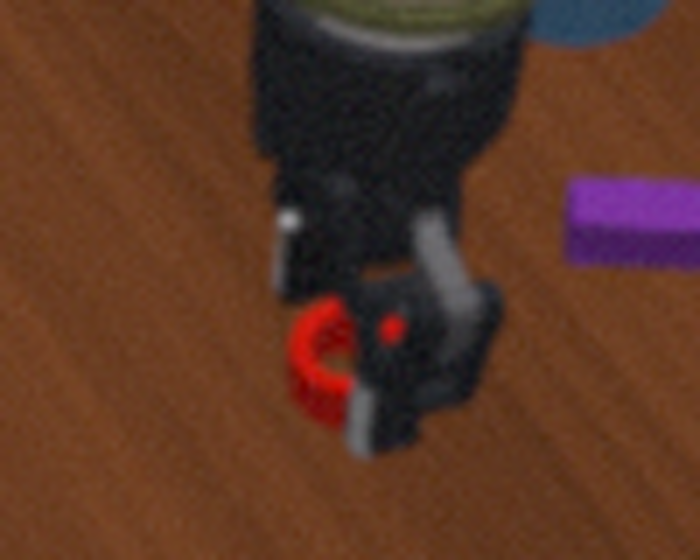

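Request:
play_rows(increments="0.002 0.001 0 0;0 0 0 0")

```text
clock: 31.0
position: [0.6307, 0.0059, 0.0125]
ee_rot: [-0.53, -0.469, 0.551, -0.442]
ft_force: [-1.0, 0.3, -0.2]
grip_width: 0.651
```

Request:
play_rows(increments="0 0 0 0;0 0 0 0;0 0 0 0;0 0 0 0;0 0 0 0;0 0 0 0", hand=1, squeeze=45)

```text
clock: 31.6
position: [0.631, 0.0059, 0.0131]
ee_rot: [-0.53, -0.469, 0.551, -0.442]
ft_force: [-1.1, 0.3, 0.3]
grip_width: 0.431
```

Request:
play_rows(increments="-0.02 0 0 0;-0.03 0 0 0;0 0 0 0;0 0 0 0")

```text
clock: 32.0
position: [0.6324, 0.0054, 0.0631]
ee_rot: [-0.529, -0.47, 0.552, -0.442]
ft_force: [-0.4, -0.5, -0.2]
grip_width: 0.427
```

```bash
python3 -c "
from h import *
S=cam('side')
cv2.imwrite('pics/zt.png',cv2.resize(S['img'][200:280,290:390],None,fx=7,fy=7,interpolation=cv2.INTER_CUBIC))
go(.5100,-.2994,.075,-99.7)"
```

```text
t 32.05 pos [0.6327 0.0055 0.0635] tilt(xaxis) [-0.0486  0.0097 -0.9988] jaw yaw -99.72 grip 0.428 F [ 0.7  0.8 -0.2] 
 delta tool mm [ -8.5 -70.  321.2] turn rad -0.0 joint7 -2.05
```

View pics/zt.png

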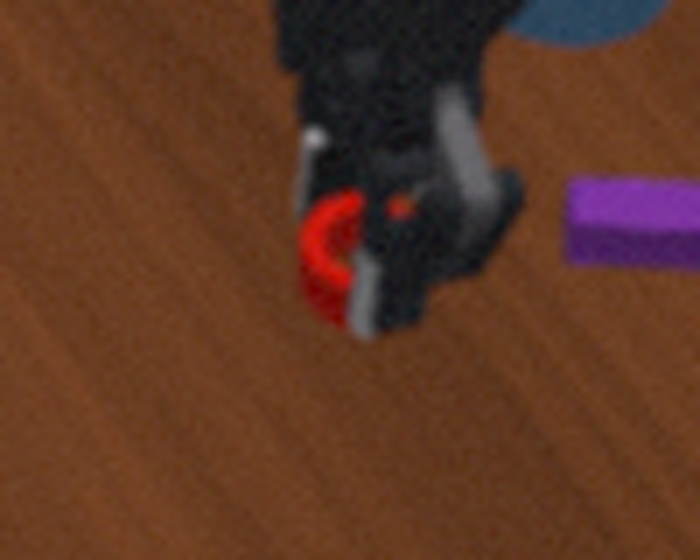

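Request:
play_rows(increments="-0.005 -0.008 0.034 0;-0.005 -0.009 0.042 0;0 -0.009 0.042 0;0 -0.009 0.042 0;0 -0.009 0.042 0;0 -0.009 0.042 0;0 -0.009 0.036 0;0 -0.006 0.024 0;0 -0.002 0.008 0;0 0 0 0;0 0 0 0")

```text
clock: 33.15
position: [0.5035, -0.2971, 0.0671]
ee_rot: [-0.527, -0.475, 0.551, -0.439]
ft_force: [-0.1, 0.9, -0.5]
grip_width: 0.43
```

```bash
python3 -c "
from h import *
S=cam('side')
cv2.imwrite('pics/zu.png',np.hstack([cv2.resize(S['img'][350:470,330:470],None,fx=5,fy=5,interpolation=cv2.INTER_CUBIC)]))
go(.51,-.2994,.04,-99.7)"
```

```text
t 33.20 pos [ 0.5036 -0.2967  0.0671] tilt(xaxis) [-0.0583  0.0167 -0.9982] jaw yaw -99.45 grip 0.429 F [-0.7 -0.2 -1.3] 
 delta tool mm [26.6  8.4  1.8] turn rad 0.004 joint7 -1.49
```

View pics/zu.png

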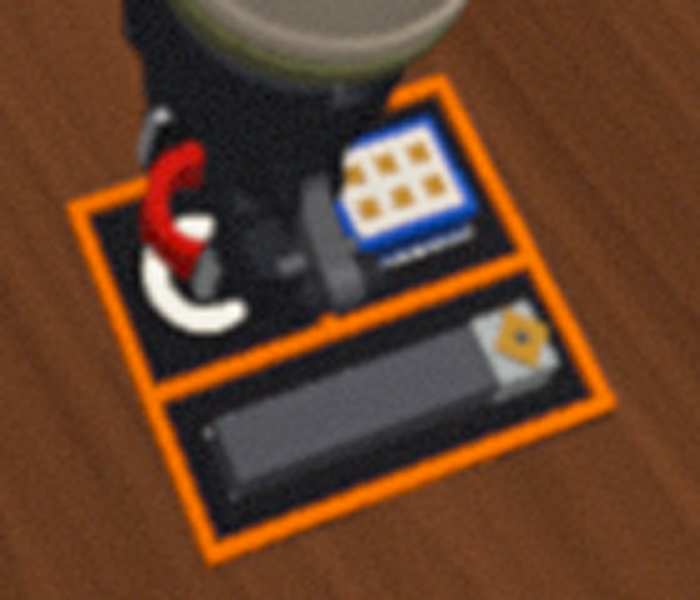

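Request:
play_rows(increments="0.008 0.008 0.002 0;0.01 0 0 0;0 0 0 0;0 0 0 0")

```text
clock: 33.6
position: [0.5131, -0.295, 0.0464]
ee_rot: [-0.526, -0.477, 0.549, -0.441]
ft_force: [0.1, -0.2, -1.3]
grip_width: 0.431
```

```bash
python3 -c "
from h import *
go(.51,-.2994,.0171,-99.7)"
```

```text
t 33.60 pos [ 0.5131 -0.295   0.0464] tilt(xaxis) [-0.0578  0.0184 -0.9982] jaw yaw -99.06 grip 0.431 F [ 0.1 -0.2 -1.3] 
 delta tool mm [29.4 -0.6  5.1] turn rad 0.011 joint7 -1.50
```

Request:
play_rows(increments="0.01 0 0.005 0.01;0.008 0 0 0;0 0 0 0;0 0 0 0")

```text
clock: 34.0
position: [0.5108, -0.2998, 0.0265]
ee_rot: [-0.529, -0.474, 0.552, -0.438]
ft_force: [0.2, 0.5, 0.3]
grip_width: 0.429
```

```bash
python3 -c "
from h import *
S=cam('side')
cv2.imwrite('pics/zv.png',np.hstack([cv2.resize(S['img'][360:430,340:420],None,fx=8,fy=8,interpolation=cv2.INTER_CUBIC)]))
go(.51,-.2994,.0171,-99.7)
for z,r in((.004,.019),(.024,.019)):
  Q=np.array([(proj(S,[.5097+r*np.cos(t),-.2974+r*np.sin(t),z])-[340,360])*8 for t in np.linspace(0,6.28,60)]);print(z,Q.min(0),Q.max(0))"
```

```text
t 34.05 pos [ 0.5108 -0.2997  0.0265] tilt(xaxis) [-0.0586  0.0188 -0.9981] jaw yaw -99.67 grip 0.431 F [ 0.1  0.3 -1.8] 
 delta tool mm [ 9.4 -0.3 -0. ] turn rad 0.001 joint7 -1.51
0.004 [148.48591807 267.64119614] [327.69554868 446.89705984]
0.024 [155.49489648 231.72145148] [338.38800814 413.49384886]
```

View pics/zv.png

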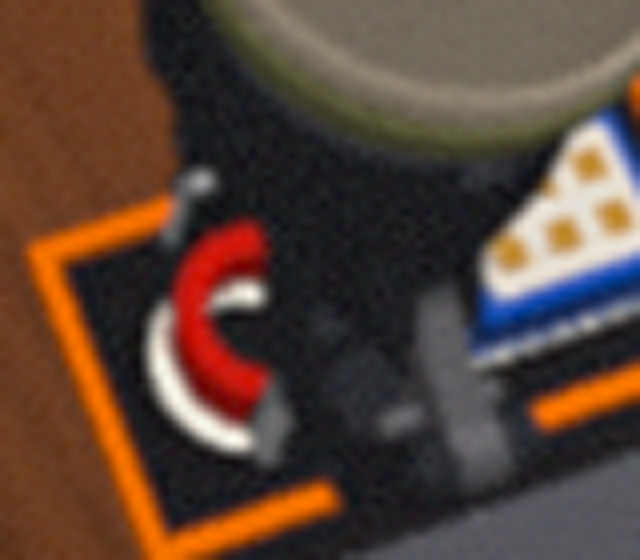

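Request:
play_rows(increments="0 -0.003 0 0;0.006 0 0 0;0 0 0 0")

```text
clock: 34.35
position: [0.5074, -0.2992, 0.0209]
ee_rot: [-0.529, -0.474, 0.552, -0.438]
ft_force: [-0.1, -0.1, -0.1]
grip_width: 0.432
```

```bash
python3 -c "
from h import *
S=cam('side')
cv2.imwrite('pics/zw.png',np.hstack([cv2.resize(S['img'][360:430,340:420],None,fx=8,fy=8,interpolation=cv2.INTER_CUBIC)]))
go(.508,-.2994,.0171,-99.7)"
```

```text
t 34.40 pos [ 0.5078 -0.2994  0.0213] tilt(xaxis) [-0.0571  0.0179 -0.9982] jaw yaw -99.68 grip 0.427 F [-0.  -0.7  0.6] 
 delta tool mm [4.2 0.5 0. ] turn rad 0.0 joint7 -1.52
```

View pics/zw.png

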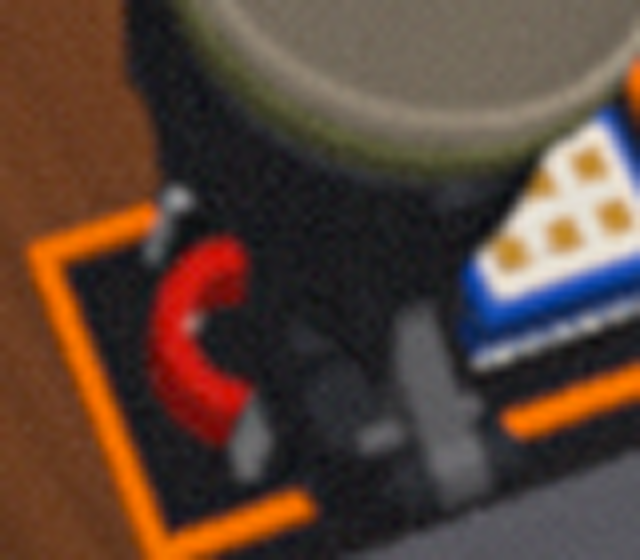

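Request:
play_rows(increments="0.002 0.0015 -0.0015 0;0.001 0 0 0;0 0 0 0")

```text
clock: 34.7
position: [0.5097, -0.298, 0.0183]
ee_rot: [-0.529, -0.474, 0.551, -0.438]
ft_force: [0.4, -0.2, -0.1]
grip_width: 0.428
```

Request:
play_rows(increments="0.002 0 0 0;0.001 0 0 0")

```text
clock: 34.9
position: [0.51, -0.2979, 0.0169]
ee_rot: [-0.529, -0.473, 0.552, -0.438]
ft_force: [-6.5, 2.9, 16.1]
grip_width: 0.427
```

```bash
python3 -c "
from h import *
S=cam('side')
cv2.imwrite('pics/zx.png',np.hstack([cv2.resize(S['img'][360:430,340:420],None,fx=8,fy=8,interpolation=cv2.INTER_CUBIC)]))
go(.508,-.2994,.0171,-99.7)"
```

```text
t 34.95 pos [ 0.5099 -0.298   0.0169] tilt(xaxis) [-0.0567  0.0168 -0.9982] jaw yaw -99.66 grip 0.428 F [-4.1  2.1 11.8] 
 delta tool mm [-0.1 -1.7  1.7] turn rad 0.001 joint7 -1.52
```

View pics/zx.png

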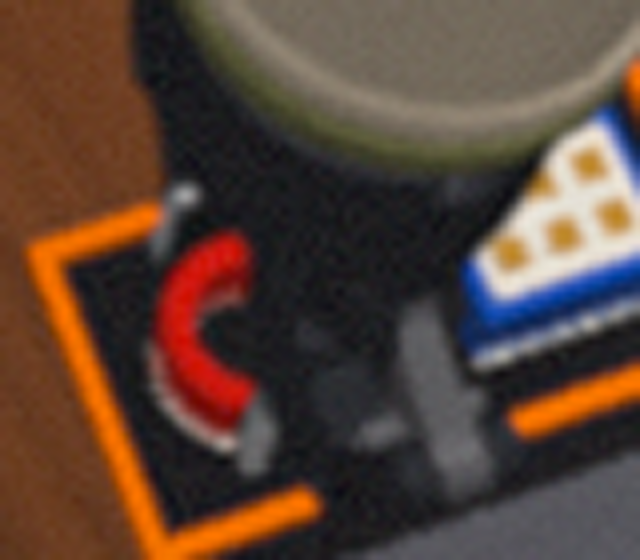

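Contact made and centred within about 1 mm. Release and retreat clear.

Request:
play_rows(increments="0 0 0 0;0 0 0 0;0 0 0 0;-0.015 0 0 0;-0.03 0 0 0;-0.04 0 0 0;-0.04 0 0 0;-0.04 0 0 0;0 0 0 0", hand=-0.2)

```text
clock: 35.85
position: [0.5198, -0.3, 0.1924]
ee_rot: [-0.529, -0.474, 0.551, -0.439]
ft_force: [1.5, -0.3, -0.2]
grip_width: 0.602
```

Request:
play_rows(increments="0 -0.04 0.02 0;0 -0.04 0.025 0;0 -0.04 0.03 0;0 -0.03 0.03 0;0 -0.02 0.03 0;0 -0.02 0.03 0;0 0 0 0;0 0 0 0;0 0 0 0")

```text
clock: 36.75
position: [0.2998, -0.4339, 0.2089]
ee_rot: [-0.529, -0.472, 0.549, -0.443]
ft_force: [-0.3, -0.7, 0.2]
grip_width: 0.6
```

```bash
python3 -c "
from h import *
S=cam('side','pics/sf.png');T=cam('top','pics/tf.png')
z=lambda c,x,y,w,h,f:cv2.resize(c['img'][y:y+h,x:x+w],None,fx=f,fy=f,interpolation=cv2.INTER_CUBIC)
cv2.imwrite('pics/f1.png',np.vstack([np.hstack([z(S,340,360,120,100,3),z(T,470,195,90,100,3)]),np.hstack([z(S,190,140,120,70,3),z(T,150,225,90,70,3)])]))
print(get_obs()['position'],get_obs()['clock'],get_obs()['ft_force'])"
```

```text
[ 0.3005015  -0.433321    0.20876814] 36.85 [ 0.06103757 -0.33138838  0.40122648]
```

View pics/f1.png

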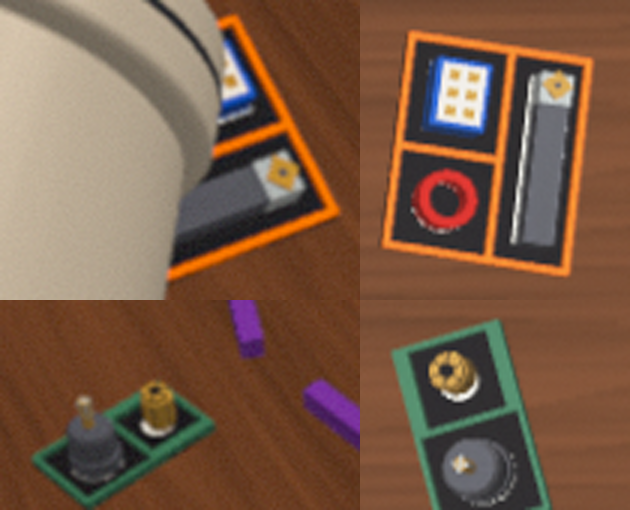

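View pics/tf.png

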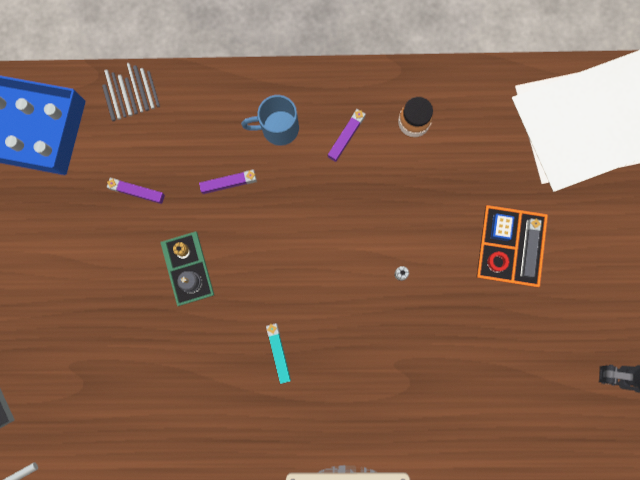

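```bash
python3 -c "
from h import *
T=cam('top')
cv2.imwrite('pics/f2.png',cv2.resize(T['img'][200:292,475:555],None,fx=6.5,fy=6.5,interpolation=cv2.INTER_CUBIC))
c,s=np.cos(np.radians(-9.7)),np.sin(np.radians(-9.7))
# tray origin from T
o=np.array([.5359,-.3647])+33e-3*np.array([-s,c])
f=lambda x,y,z:((proj(T,[o[0]+(c*x-s*y)/1e3,o[1]+(s*x+c*y)/1e3,z/1e3])-[475,200]+.5)*6.5-.5).round().tolist()
for n,cx,cy,hx,hy,h in(('tool',0,-33,56,10,20),('box',33,25,23,18,22)):
  for z in (4,4+h): print(n,z,[f(cx+a*hx,cy+b*hy,z) for a,b in((1,1),(1,-1),(-1,-1),(-1,1))])
print('ring',f(-37,25,24))"
```

```text
tool 4 [[337.0, 132.0], [402.0, 142.0], [361.0, 504.0], [295.0, 494.0]]
tool 24 [[357.0, 120.0], [424.0, 130.0], [383.0, 498.0], [315.0, 487.0]]
box 4 [[120.0, 98.0], [238.0, 116.0], [221.0, 264.0], [102.0, 245.0]]
box 26 [[139.0, 85.0], [259.0, 103.0], [241.0, 253.0], [120.0, 234.0]]
ring [160.0, 399.0]
```

View pics/f2.png

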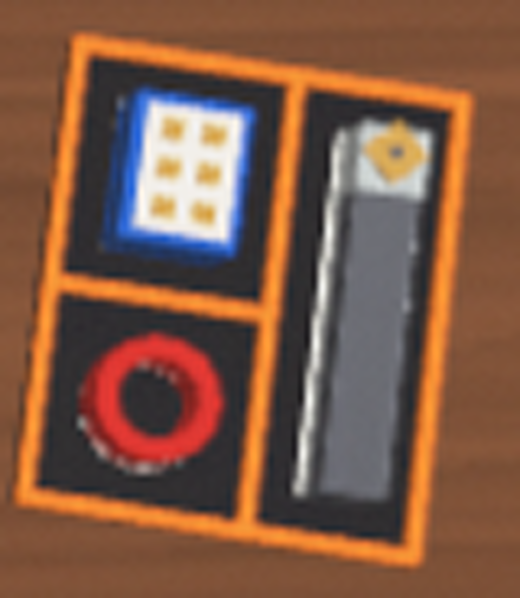

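```bash
python3 -c "
from h import *
print(workorder.hand_in()); print(get_obs()['clock'])"
```

```text
the job is handed in; nothing more can be done
None
the job is handed in; nothing more can be done
```

I made up both kits and handed the job in at about 37 s of the 122 s, placing everything in the order listed. Each piece was lowered until the wrist force showed contact and only then released. The highest wrist reading I saw was about 17 N.

My last checks used the final pictures, with the arm clear of everything:

| Piece | Result |
|---|---|
| End-mill holder | upright, about 1 mm off its disc centre |
| Brass collet | upright, about 1.5–2 mm off its disc centre |
| Turning tool | flat and parallel to its bar, about 2.4 mm off sideways (towards the outer wall) |
| Insert box | flat, along its rectangle, within about 1 mm in the top view and about 1.5 mm in the side view |
| Ring gauge | flat, within about 1 mm of its ring |

- **Turning tool offset:** I judged 2.4 mm too small to be worth a second grasp, so a strip of the white bar still shows beside it. The earlier side pictures had not shown it.
- **Camera disagreement:** the two cameras differed by 4–5 mm in y, so I used their average and checked each placing against the tray marks.
- **Left alone:** the steel collet, mug, paste jar and the purple and turquoise bars look unmoved between the first and last top pictures.

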